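# Draw a slipped bar into line with a drift pin, then fit the bolt

### The job

The sliding index bar inside the mounting block has slipped between its two stops, so solid metal lies under the middle of the slot. Through the slot in the block's cover, feel for a hole of the bar with the pointed drift pin, draw that hole into line with the bore under the middle of the slot and push the pin gently fully home, flange flat on the cover; then, with the pin left in, fit the knurled bolt fully home in the round hole. Never force anything, and leave the weight, the vial and the terminal block where they stand.

Things in the scene. Friction and masses are not known exactly. Their poses are not given: they have to be found in the camera images.
- block: Bare aluminium mounting block fixed to the worktop, 56 (x) x 124 (y) x 50 (z) mm, low feet on its long sides. Origin: centre of its underside; y along its length. Layers from above: cover 8 mm thick, sliding steel bar 8 mm (top at z = 42 mm), base with bores 28 mm deep. Cover and base have openings at y = +35 and -35 mm. No more than 40 N may be put on it through the pin or the bolt.
- slot (a point): Centre of the cover's slot at the cover's top face (y = +35 mm on the block), straight above the base's bore for the pin, which is 11 mm across and begins 16 mm below this point. The slot goes through the cover, 12 mm wide (block x) and 32 mm long (block y). Axes as the block's.
- round_hole (a point): Centre of the cover's round hole, 13 mm across, at the cover's top face (y = -35 mm on the block), above the base's bore for the bolt. The bar has two 12 mm holes 24 mm apart here too, so one is in line whenever one of the pin holes is. Bore 12 mm across.
- pin: Loose steel drift pin, 87 mm long, 90 g; hangs by its flange in one hole of the stand. Origin at the nose tip, z up the pin. From the tip: nose 6 mm across, 8 mm long, end chamfered; cone to 10 mm across over 10 mm; shank 10 mm across to 42 mm; flange 20 mm across, 42 to 45 mm; slim smooth handle 12 mm across, 45 to 87 mm, to grip.
- pin_tip (a point): Tip of the drift pin's nose, on its axis.
- pin_seat (a point): Underside of the drift pin's flange, on its axis, 42 mm above the tip; it lies on the cover's top when the pin is home.
- bolt: Loose steel bolt to push in (no turning), 65 mm long, 80 g; hangs by its flange in the other hole of the stand. Origin at its tip, z up the bolt. From the tip: shank 10 mm across (end tapered to 7 mm over 2 mm) to 36 mm; flange 20 mm across, 36 to 39 mm; thicker knurled head 16 mm across, 39 to 65 mm, to grip.
- bolt_tip (a point): Tip of the bolt, on its axis.
- bolt_seat (a point): Underside of the bolt's flange, on its axis, 36 mm above the tip; it lies on the cover's top when the bolt is home.
- stand: Grey plastic stand, fixed, 46 (x) x 116 (y) x 56 (z) mm with a 6 mm foot rim; origin at the centre of its underside. Two holes 12.5 mm across, 50 mm deep, at y = +35 and -35 mm; pin and bolt hang in them, either way round, flanges on its top.
- weight: Small steel weight with a knob, 21 x 21 x 22 mm, loose, standing between block and stand; origin at the centre of its underside. Leave alone.
- vial: Clear vial with a black cap, 30 x 30 x 50 mm, loose, standing behind the block; origin at the centre of its underside. Leave alone.
- terminals: White terminal block, 18 x 52 x 20 mm, loose, lying behind the gap between block and stand; origin at the centre of its underside. Leave alone.
- bar_in_line (a point): Fixed point 8 mm below point slot, at the bar's top: a bar hole centred here is in line. The bar is not measured. It slides along block y only (about 6 N, stays where left) and has two 11 mm holes 24 mm apart at the slot; at the start one lies 6 to 12 mm to one side of this point, the other 12 to 18 mm to the other side. Either will do. Seen through the slot, or felt.
Not all that is in view belongs to the job. What is shaped like the pin but purple or red is not meant.

How it is judged (in metres and radians):
On the way, in this order (a step that is already met when the one before it is completed fails the run):
1. the drift pin is fully home in the slot: flange on the cover, upright (horizontal distance between pin_seat and slot below 0.003 m and z of pin_seat in the frame of slot below 0.002 m and angle between pin's own z axis and vertical below 0.06 rad), for 0.2 s.
2. with the pin in, the bolt is fully home in the round hole (horizontal distance between bolt_seat and round_hole below 0.003 m and z of bolt_seat in the frame of round_hole below 0.002 m and z of pin_seat in the frame of slot below 0.002 m), for 0.2 s.
At the end, for the whole second after the job is handed in: Pin in the slot and bolt in the round hole, both released, at rest and upright within 0.06 rad, their flange undersides within 2 mm of the cover's top and within 3 mm of the centres of slot and round hole (all of step 2 and horizontal distance between pin_seat and slot below 0.003 m and angle between each of pin, bolt's own z axis and vertical below 0.06 rad and linear speed of each of pin, bolt below 0.01 m/s); the robot touches nothing.
It fails at once if the pin is pressed on the block with more than 40 N (contact force between pin and block above 40 N).
It fails at once if the bolt is pressed on the block with more than 40 N (contact force between bolt and block above 40 N).
It fails at once if the weight, the vial or the terminal block is moved by more than 15 mm (distance of any of weight, vial, terminals from where it was at the start of the episode above 0.015 m).
It also fails if it takes over 67 s, if anything falls off the work surface, if the arm or the gripper's body presses on something with over 40 N, if the wrist force passes 120 N, or if a joint passes its speed limit or range.

### The arm

A 6-joint arm with a two-finger parallel gripper is mounted at the origin on a cart in front of the work surface, level with it; the furniture and walls round the work are solid. World frame = base frame: x ahead of the robot, y to its left, z up, the work surface at z = 0. Lengths are in mm, angles in rad, forces in N, time in s.
With the tool pointing down it reaches from about 250 to 800 mm from the base axis. Payload 3.9 kg.
Tool frame: the origin (TCP) lies midway between the tips of the shut fingers; the grasp point (between the pads) lies 19 mm behind it (ctrl.pinch_z is the z of the grasp point in the tool frame, in mm); z points along the fingers, y is the direction in which the jaws open and shut (so a half turn about z gives the same grasp; the last joint's range is limited). The gripper opens to 85 mm and grips with 20 to 120 N. Pads are 22 mm wide; open, the fingers measure 114 mm over their backs; the gripper's body (76 mm by 85 mm) begins 54 mm behind the grasp point. The pads swing forward as they close: fully open they stand 13 mm farther back than shut.
Start: joints at [1.273, 0.26, -0.138, 1.173, 0, 1.571], TCP at [154.04, 501.883, 231.304] pointing down, gripper open.
Joint ranges: [-2.78, 2.78], [-0.83, 1.72], [-1.28, 1.37], [-1.9, 2.12], [-1.57, 1.48], [-3.14, 3.14]. Speed limits (rad/s): [2.57, 2.57, 3.14, 3.14, 3.14, 3.14].

### API

Orientations are given as a unit quaternion [w, x, y, z].
In Python, from plant import get_state, optics, ctrl gives the robot as it stands. The module is installed in compiled form; this text tells all that it offers.
- The arm moves only by the tool servo_tool, never from a script. Its argument "steps" is a list of rows, each a list of 7 numbers: the shift along the tool's x, y, z in mm, then the turn, a rotation vector about the tool's x, y, z in rad, then the closure in counts, from 0 (fully open) to 255 (shut). In form: [[dx, dy, dz, wx, wy, wz, grip], ...]. A call has 1 to 20 rows; each row shifts and turns the pose as measured when the row begins, along the tool's axes as they then stand; what a row does not reach is not made up. A row lasts 1/10 s, in which the tool goes at most 50 mm and 8.59 degrees, less where a joint would pass 70% of its speed; a pose out of reach is approached as far as the arm can. A call with a gripper value outside its range is refused whole. The fingers move at their own pace and stop on an object; the grip force is fixed at half the most. Time passes only in rows, so rows that do not move let the fingers close. It gives the time, the measured TCP pose, the force and the opening at its end, in the units of the state.
- get_state(): the state, without advancing time (a new reading comes with each control period).
- optics.read_camera(name): name is "scene" or "top"; returns (picture, depth): 384x512x3 uint8, red, green, blue; 384x512 float32, mm along the optical axis (not along the pixel's ray), 0 where there is no reading.
- optics.get_calibration(name): a dict with "fx", "fy", "cx", "cy" (pixels), "R" (3x3) and "t" (3): a world point X has camera coordinates R X + t. Camera axes: x right, y down, z forward; pixel columns grow to the right and rows downward; lengths in mm; the calibration is good to about 2 mm. A picture is of the moment at which its call begins. get_calibration takes no time and is no camera call.
- ctrl.job_done(): hands the job in, once; it reports no verdict.
The state is a dict: "time_s": time; "qpos": joint angles; "qvel": joint speeds; "joint_efforts": joint torques, N m; "ee_pos": TCP position; "eef_rot": TCP orientation; "force": force on the tool from outside, world axes, zero at the start; "wrist_torque": the same for the moment, N m; "finger_gap": opening from 0.0 (shut) to 1.0 (fully open).
Only numpy, scipy, OpenCV 4.12 (cv2) and the standard library are available. Lean on these libraries where they do the work, as an engineer would, in place of code of your own. Each camera call takes 0.05 s, during which the arm holds its last target.

## Working session

There is one attempt and no reset: what is moved stays moved. The work goes in short steps, Python scripts to look and compute and a tool call to move; the robot and the scene stay as the last step left them, time stands still between calls to the robot, and variables do not carry over. Pictures are saved under pics/ and viewed, and the job is handed in when it is done.

Besides the shell and the picture viewer there is one more tool, called after "Call:" by a JSON object that holds its "op" and its "data". servo_tool: Moves the arm, as the interface text tells. Its arguments: {"type":"object","properties":{"steps":{"type":"array","items":{"type":"array","items":{"type":"number"}}}},"required":["steps"]}

```bash
mkdir -p pics
python3 - <<'E'
from plant import get_state, optics, ctrl
import cv2,numpy as np
print(get_state()); print(ctrl.pinch_z)
for n in("scene","top"):
    im,d=optics.read_camera(n); c=optics.get_calibration(n); print(n,c)
    np.savez(f"{n}0.npz",im=im,d=d)
    cv2.imwrite(f"pics/{n}0.png",im[:,:,::-1])
E
```

```text
{'time_s': 0.0, 'qpos': array([ 1.27298910e+00,  2.60710368e-01, -1.39402545e-01,  1.17269390e+00,
        1.23131638e-05,  1.57081279e+00]), 'qvel': array([ 0.00254312,  0.00055683, -0.00069645, -0.00156405, -0.00104053,
        0.00092446]), 'joint_efforts': array([-6.02569453e-04, -4.05685794e+01,  2.53917700e+01,  1.87286746e-02,
        1.38329096e-04,  1.29227328e-06]), 'ee_pos': array([153.84017663, 501.22718765, 230.4384247 ]), 'eef_rot': array([-1.55212197e-04,  1.48362038e-01,  9.88932604e-01, -9.93208143e-04]), 'force': array([-0.3562883 ,  0.66389807, -0.03659444]), 'wrist_torque': array([ 0.0442712 , -0.00080858,  0.00334301]), 'finger_gap': 0.9994288895259155}
-18.700000000000003
scene {'fx': 424.969523940033, 'fy': 424.969523940033, 'cx': 255.7959941417709, 'cy': 189.68054821342676, 'R': array([[ 0.69861901, -0.7154517 , -0.00776804],
       [-0.42107563, -0.40234268, -0.8129057 ],
       [ 0.57846935,  0.57118231, -0.58234353]]), 't': array([-365.04058876,  295.52470461,  749.56642006])}
top {'fx': 384.74484784035394, 'fy': 384.74484784035394, 'cx': 263.9503727138328, 'cy': 192.02026977211793, 'R': array([[ 0.02938327, -0.99921646, -0.02651572],
       [-0.99524179, -0.02678036, -0.09368343],
       [ 0.09289992,  0.02914228, -0.99524888]]), 't': array([ -7.09503726, 504.85696025, 852.56964154])}
```

View pics/scene0.png

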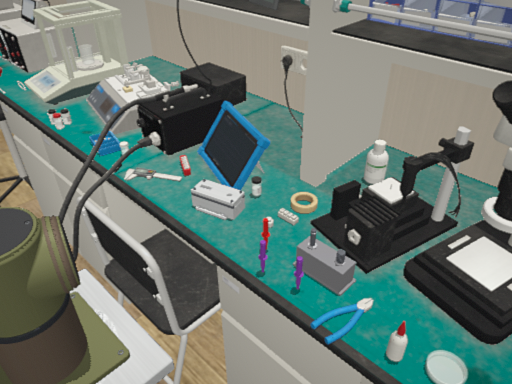

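View pics/top0.png

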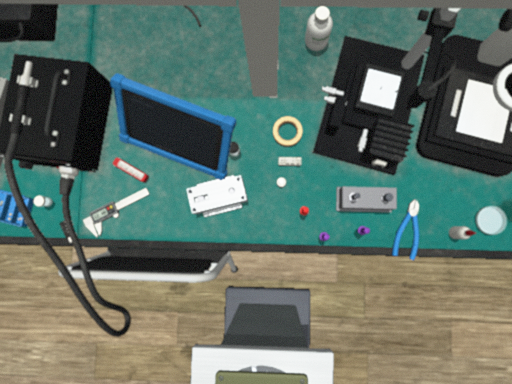

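Run:
```python
import cv2,numpy as np
a=np.load("top0.npz")["im"][:,:,::-1];b=np.load("scene0.npz")["im"][:,:,::-1]
r=lambda im,x,y,w,h,s:cv2.resize(im[y:y+h,x:x+w],None,fx=s,fy=s,interpolation=cv2.INTER_CUBIC)
cv2.imwrite("pics/c1.png",np.vstack([r(a,180,165,80,55,8),]))
cv2.imwrite("pics/c2.png",r(a,295,175,110,70,7))
cv2.imwrite("pics/c3.png",r(b,185,170,80,55,9))
cv2.imwrite("pics/c4.png",r(b,250,200,115,95,6))
```

```text
(no output)
```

View pics/c1.png

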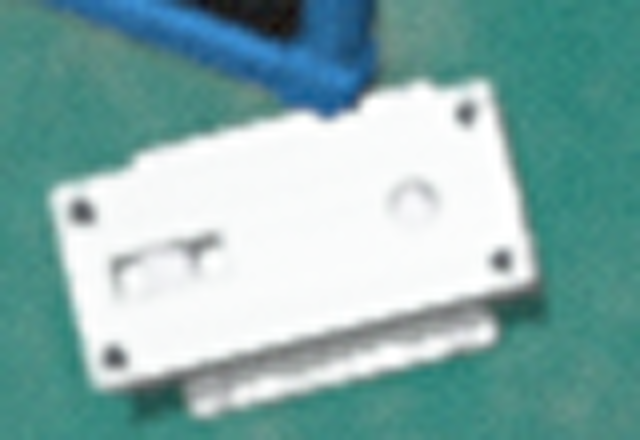

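View pics/c2.png

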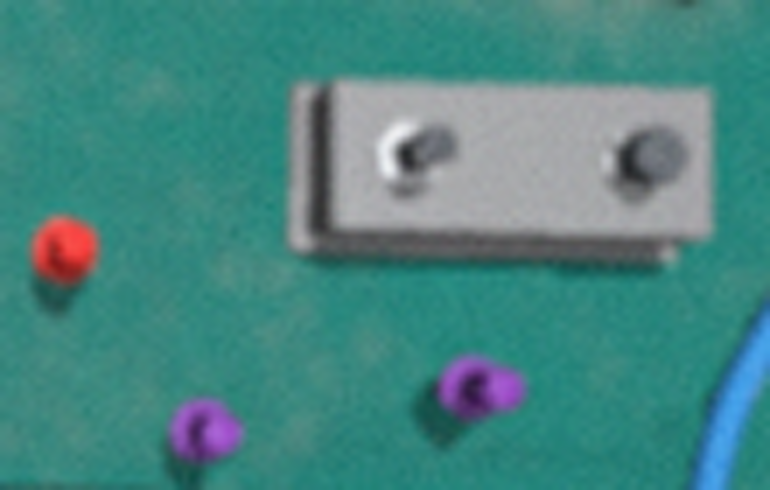

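View pics/c3.png

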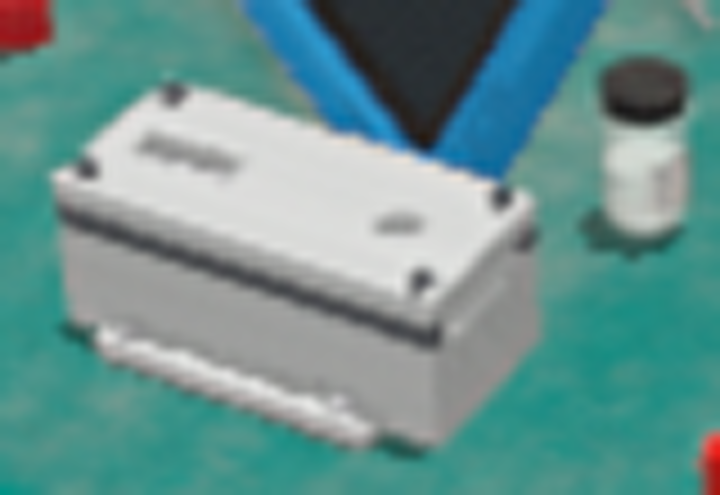

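View pics/c4.png

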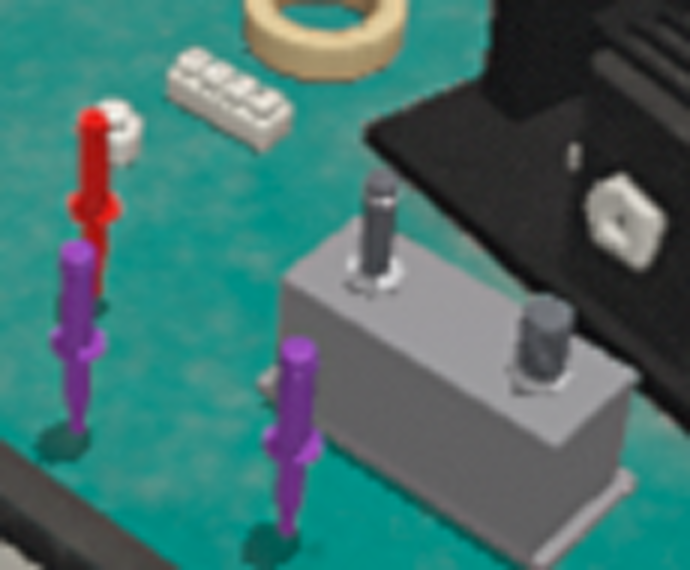

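```bash
cat > h.py <<'E'
import numpy as np,cv2
from plant import get_state,optics,ctrl
def ray(n,u,v,z):
    c=optics.get_calibration(n);R=c["R"];o=-R.T@c["t"]
    d=R.T@np.array([(u-c["cx"])/c["fx"],(v-c["cy"])/c["fy"],1.])
    return o+d*(z-o[2])/d[2]
def proj(n,X):
    c=optics.get_calibration(n);p=c["R"]@np.asarray(X,float)+c["t"]
    return p[0]/p[2]*c["fx"]+c["cx"],p[1]/p[2]*c["fy"]+c["cy"]
def pc(n,d):
    c=optics.get_calibration(n);v,u=np.mgrid[:384,:512]
    P=np.stack([(u-c["cx"])/c["fx"]*d,(v-c["cy"])/c["fy"]*d,d],-1)-c["t"]
    return P@c["R"]
E
python3 - <<'E'
from h import *
for n,boxes in(("top",{"block":(180,165,80,55),"stand":(330,180,75,40)}),("scene",{"block":(185,170,65,55),"stand":(285,225,80,70)})):
    f=np.load(n+"0.npz");P=pc(n,f["d"])
    for k,(x,y,w,h) in boxes.items():
        q=P[y:y+h,x:x+w]
        z=q[...,2]
        H,e=np.histogram(z,bins=np.arange(-10,110,2)); 
        print(n,k,[(int(e[i]),int(H[i])) for i in range(len(H)) if H[i]>15])
        z0=50 if k=="block" else 56
        m=(np.abs(z-z0)<5)
        mm=cv2.morphologyEx(m.astype(np.uint8),cv2.MORPH_CLOSE,np.ones((5,5)))
        N,l,s,cc=cv2.connectedComponentsWithStats(mm); i=1+np.argmax(s[1:,4])
        pts=q[(l==i)&m]; r=cv2.minAreaRect(pts[:,:2].astype(np.float32)); print(r, np.median(pts[:,2]), len(pts))
    if n=="top":
        # slot depth map
        np.set_printoptions(linewidth=200,precision=0,suppress=True)
        print(P[192:206,190:212,2])
        print(P[185:196,226:238,2])
a=np.load("top0.npz")["im"][:,:,::-1]
c=a[165:220,180:260].astype(float)
g=np.clip((c-140)/(255-140),0,1)**2*255
cv2.imwrite("pics/c5.png",cv2.resize(g[20:42,8:62].astype(np.uint8),None,fx=14,fy=14,interpolation=cv2.INTER_NEAREST))
b=np.load("scene0.npz")["im"][:,:,::-1]
c=b[170:225,185:250].astype(float)
g=np.clip((c-60)/(240-60),0,1)*255
cv2.imwrite("pics/c6.png",cv2.resize(g[5:35,3:60].astype(np.uint8),None,fx=14,fy=14,interpolation=cv2.INTER_NEAREST))
E
```

```text
top block [(-4, 212), (-2, 900), (0, 870), (2, 238), (4, 42), (6, 91), (8, 91), (10, 37), (12, 20), (16, 28), (18, 32), (20, 24), (22, 45), (24, 61), (26, 45), (28, 33), (30, 31), (32, 41), (34, 35), (36, 20), (38, 24), (40, 35), (42, 41), (44, 26), (46, 111), (48, 528), (50, 529), (52, 145), (54, 21)]
((494.1341857910156, 113.80924987792969), (56.3242301940918, 124.58008575439453), 15.751445770263672) 50.0402557576702 1307
top stand [(-6, 16), (-4, 192), (-2, 698), (0, 506), (2, 128), (4, 98), (6, 80), (52, 107), (54, 453), (56, 377), (58, 75), (82, 17), (84, 23)]
((495.5401306152344, -221.51092529296875), (46.10706329345703, 115.92292022705078), 0.1358741968870163) 55.78171239453912 1019
[[ 56.  49.  52.  51.  51.  50.  48.  52.  51.  50.  51.  51.  49.  48.  49.  50.  53.  49.  52.  49.  52.  52.]
 [ 50.  49.  51.  51.  51.  50.  51.  52.  52.  53.  51.  49.  47.  49.  49.  49.  49.  51.  54.  51.  47.  53.]
 [ 50.  50.  51.  51.  50.  47.  48.  49.  52.  52.  50.  47.  49.  50.  51.  48.  50.  51.  50.  48.  50.  51.]
 [ 52.  48.  48.  48. 896.  49.  47.  53.  52.  51.  50.  51. 
[... 2268 characters left out ...]
7217407226562, 125.6928482055664), 15.652087211608887) 50.78063047343878 796
scene stand [(-2, 199), (0, 1085), (2, 687), (4, 118), (6, 165), (8, 95), (10, 83), (12, 128), (14, 280), (16, 189), (18, 61), (20, 65), (22, 53), (24, 52), (26, 57), (28, 47), (30, 52), (32, 66), (34, 56), (36, 60), (38, 61), (40, 56), (42, 58), (44, 72), (46, 73), (48, 62), (50, 57), (52, 47), (54, 105), (56, 490), (58, 263), (60, 55), (62, 31), (64, 30), (66, 28), (68, 20), (70, 33), (72, 35), (74, 25), (76, 35), (78, 34), (80, 42), (82, 36), (84, 42), (86, 52), (88, 28), (90, 17), (100, 17)]
((495.4759521484375, -225.59107971191406), (49.933349609375, 118.2386245727539), 0.3712988495826721) 57.40198480772109 878
```

View pics/c5.png

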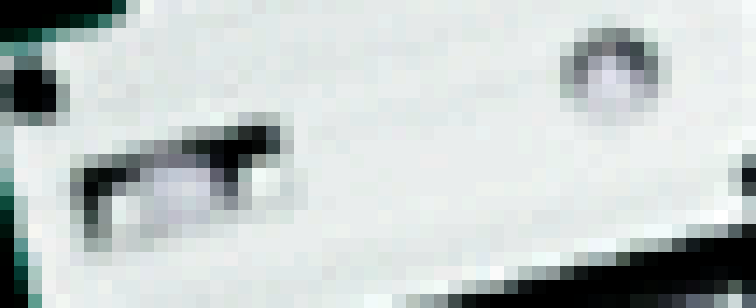

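View pics/c6.png

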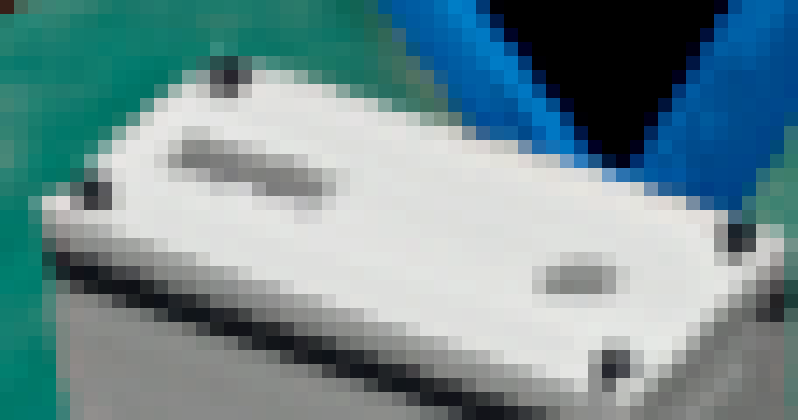

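Run:
```python
from h import *
np.set_printoptions(precision=1,suppress=True)
def cen(n,u,v,r,sign=1):
    g=cv2.cvtColor(np.load(n+"0.npz")["im"],cv2.COLOR_RGB2GRAY).astype(float)
    p=g[v-r:v+r+1,u-r:u+r+1]; bg=np.percentile(p,80); w=np.clip(bg-p-25,0,None)
    V,U=np.mgrid[v-r:v+r+1,u-r:u+r+1]; return (w*U).sum()/w.sum(),(w*V).sum()/w.sum()
S={"top":[(190,191),(194,209),(238,179),(242,197)],"scene":[(204,180),(194,188),(240,192),(231,201)]}
for n in S:
    pts=[]
    for u,v in S[n]:
        c=cen(n,u,v,2); X=ray(n,*c,50); pts.append(X); print(n,np.array(c),X)
    pts=np.array(pts); C=pts.mean(0); d=(pts[0]+pts[1]-pts[2]-pts[3])/2; print("C",C,"yaw of y",np.degrees(np.arctan2(d[1],d[0])),np.linalg.norm(d))
    # depth at feature
# top: bar classification
f=np.load("top0.npz");P=pc("top",f["d"])
C=np.array([494.1,113.8]);th=np.radians(15.75)
ex=np.array([np.cos(th),np.sin(th)]);ey=np.array([-ex[1],ex[0]])
for v in range(194,204):
    for u in range(192,211):
        X=ray("top",u,v,42)[:2]-C; 
        print("%5.0f/%3.0f,%3.0f"%(P[v,u,2],X@ey-35,X@ex),end=" ")
    print()
```

```text
top [189.8 191.1] [500.1 171.1  50. ]
top [193.9 209.2] [460.  160.1  50. ]
top [237.8 178.7] [530.6  65.2  50. ]
top [242.2 197.1] [489.8  54.   50. ]
C [495.1 112.6  50. ] yaw of y 105.87042418721533 110.1857714942393
scene [203.9 179.1] [505.6 172.9  50. ]
scene [193.5 187.6] [462.6 162.6  50. ]
scene [240.5 191.2] [534.4  64.7  50. ]
scene [231.2 201.1] [490.1  51.5  50. ]
C [498.2 112.9  50. ] yaw of y 104.37810398512806 113.17403553921238
   51/ 17, 15    51/ 15, 14    50/ 12, 14    47/ 10, 13    48/  8, 13    49/  6, 12    52/  4, 12    52/  1, 11    50/ -1, 10    47/ -3, 10    49/ -5,  9    50/ -7,  9    51/ -9,  8    48/-12,  8    50/-14,  7    51/-16,  7    50/-18,  6    48/-20,  5    50/-23,  5 
   48/ 17, 13    48/ 15, 12   896/ 13, 12    49/ 11, 11    47/  8, 10    53/  6, 10    52/  4,  9    51/  2,  9    50/ -0,  8    51/ -2,  8    50/ -5,  7    45/ -7,  7    44/ -9,  6    40/-11,  5    42/-13,  5    51/-16,  4    50/-18,  4    50/-20,  3    49/-22,  3 
   49/ 18, 10    51/ 16, 10    53/ 13,  9    50/ 11,  9    51/  9,  8    49/  7,  8    48/  5,  7    45/  2,  7    43
[... 1317 characters left out ...]
  42/  5, -4    43/  3, -5    47/  1, -5    48/ -2, -6    47/ -4, -7   896/ -6, -7    53/ -8, -8    49/-10, -8    51/-12, -9    48/-15, -9    51/-17,-10    51/-19,-10 
   52/ 21, -3    52/ 19, -3    45/ 16, -4    35/ 14, -4    34/ 12, -5    49/ 10, -5    50/  8, -6    49/  5, -6    51/  3, -7    49/  1, -8    48/ -1, -8    51/ -3, -9    49/ -5, -9    52/ -8,-10    47/-10,-10    50/-12,-11    49/-14,-11    52/-16,-12    52/-18,-13 
   48/ 21, -5    49/ 19, -5    48/ 17, -6    50/ 15, -6    50/ 13, -7    51/ 10, -8    52/  8, -8    47/  6, -9    50/  4, -9    53/  2,-10    52/ -1,-10    50/ -3,-11    49/ -5,-11    49/ -7,-12    49/ -9,-13    50/-11,-13    49/-14,-14    51/-16,-14    49/-18,-15
```

Run:
```python
from h import *
np.set_printoptions(precision=1,suppress=True)
print("top pin",ray("top",357.3,195,101),"bolt",ray("top",388.7,196.6,85))
print("scene pin",ray("scene",250+380/6-.5,200+180/6-.5,101),"bolt",ray("scene",250+548/6-.5,200+306/6-.5,85))
# flange centre in each
print("scene pin flange",ray("scene",250+375/6-.5,200+272/6-.5,58))
f=np.load("top0.npz");P=pc("top",f["d"])
# height map along path
A=np.array([154,501.]);B=np.array([495,-186.])
h=P.reshape(-1,3);ok=f["d"].reshape(-1)>0;h=h[ok]
for t in np.linspace(0,1,12):
    p=A+t*(B-A);m=np.linalg.norm(h[:,:2]-p,axis=1)<80
    print(p,h[m,2].max() if m.any() else None)
# shape tops
for n,u,v in(("red",304,210),("p1",324,237),("p2",363,231)):
    q=P[v-4:v+5,u-4:u+5].reshape(-1,3); i=np.argsort(q[:,2])[-4:]; print(n,q[i].mean(0))
q=h[(abs(h[:,0]-560)<120)&(abs(h[:,1]-170)<130)];i=np.argsort(q[:,2])[-3:];print(q[i])
q=h[(abs(h[:,0]-480)<60)&(abs(h[:,1]+190)<140)&(h[:,2]<300)];i=np.argsort(q[:,2])[-3:];print(q[i])
q=h[(abs(h[:,0]-560)<80)&(abs(h[:,1]+220)<140)&(h[:,2]<300)];i=np.argsort(q[:,2])[-3:];print(q[i])
```

```text
top pin [ 496.6 -187.7  101. ] bolt [ 496.5 -256.5   85. ]
scene pin [ 495.5 -190.4  101. ] bolt [ 499.2 -258.9   85. ]
scene pin flange [ 496.8 -191.    58. ]
[154. 501.] -836.7950329784129
[185.  438.5] 59.05676414228642
[216.  376.1] 86.56324784325257
[247.  313.6] 65.29829051938044
[278.  251.2] -50.742781244940296
[309.  188.7] 3.748271195357667
[340.  126.3] 4.109123469688247
[371.   63.8] 4.303790755221398
[402.    1.4] 4.564640888322541
[433.  -61.1] 89.64430773334084
[ 464.  -123.5] 104.05203826692944
[ 495. -186.] 104.05203826692944
red [462.4 -84.5  87.4]
p1 [ 409.  -125.8   88.9]
p2 [ 422.8 -208.3   88.5]
[[624.9  79.  163.9]
 [623.   73.  164.1]
 [626.7  81.  164.3]]
[[ 498.5 -186.5  103.5]
 [ 494.3 -186.4  103.9]
 [ 496.4 -188.4  104.1]]
[[ 610.6 -256.2  122.7]
 [ 581.7 -254.   122.9]
 [ 610.  -243.8  123.7]]
```

Call:
{"op": "servo_tool", "data": {"steps": [[0,0,0,0,0,-0.149,0],[0,0,0,0,0,-0.149,0],[-20,-40,0,0,0,0,0],[-20,-40,0,0,0,0,0],[-20,-40,0,0,0,0,0],[-20,-40,0,0,0,0,0],[-20,-40,0,0,0,0,0],[-20,-40,0,0,0,0,0],[-20,-40,0,0,0,0,0],[-20,-40,0,0,0,0,0],[-20,-40,0,0,0,0,0],[-20,-40,0,0,0,0,0],[-20,-40,0,0,0,0,0],[-20,-40,0,0,0,0,0]]}}

```text
time_s: 1.5
ee_pos: [404.3, 10.3, 227.1]
eef_rot: [-0.001, -0.012, 1.0, -0.003]
force: [1.2, 1.4, 0.0]
finger_gap: 0.995
```

Call:
{"op": "servo_tool", "data": {"steps": [[-20,-43,0,0,0,0,110],[-20,-43,0,0,0,0,110],[-20,-43,0,0,0,0,110],[-18,-40,0,0,0,0,110],[-12,-26,0,0,0,0,110],[0,0,0,0,0,0,110],[0,0,0,0,0,0,110]]}}

```text
time_s: 2.2
ee_pos: [501.4, -197.3, 224.2]
eef_rot: [-0.002, -0.007, 1.0, -0.002]
force: [-0.4, -0.4, 0.2]
finger_gap: 0.569
```

```bash
cat > st.py <<'E'
from h import *
from scipy.spatial.transform import Rotation as Ro
np.set_printoptions(precision=2,suppress=True)
s=get_state();q=s["eef_rot"];M=Ro.from_quat([q[1],q[2],q[3],q[0]]).as_matrix()
print(round(s["time_s"],2),s["ee_pos"],"F",s["force"],"T",s["wrist_torque"],"gap",round(s["finger_gap"],3))
print("toolx",M[:,0],"tooly",M[:,1],"yaw_y",np.degrees(np.arctan2(M[1,1],M[0,1])),"z tilt",M[:2,2])
E
python3 st.py
```

```text
2.2 [ 501.37 -197.31  224.2 ] F [-0.42 -0.42  0.16] T [-0.    0.04 -0.03] gap 0.569
toolx [-1.   -0.01  0.  ] tooly [-0.01  1.   -0.  ] yaw_y 90.78401998364134 z tilt [-0. -0.]
```

Call:
{"op": "servo_tool", "data": {"steps": [[5.3,9.3,30,0,0,0.013,110],[0,0,40,0,0,0,110],[0,0,30,0,0,0,110],[0,0,0,0,0,0,110]]}}

```text
time_s: 2.6
ee_pos: [493.9, -184.2, 122.7]
eef_rot: [-0.002, -0.002, 1.0, -0.001]
force: [-2.3, 0.2, -0.7]
finger_gap: 0.566
```

```bash
python3 st.py
cat > pic.py <<'E'
import sys
from h import *
t=sys.argv[1]
for n in("scene","top"):
    im,d=optics.read_camera(n);np.savez(f"{n}_{t}.npz",im=im,d=d)
X=eval(sys.argv[2]);out=[]
for n in("scene","top"):
    im=np.load(f"{n}_{t}.npz")["im"][:,:,::-1];u,v=map(int,proj(n,X));r=32
    u=min(max(u,r),512-r);v=min(max(v,r),384-r)
    print(n,"crop origin",u-r,v-r,"scale 6")
    out.append(cv2.resize(im[v-r:v+r,u-r:u+r],None,fx=6,fy=6,interpolation=cv2.INTER_CUBIC))
cv2.imwrite(f"pics/{t}.png",np.hstack(out))
E
python3 pic.py a1 "(496,-188,100)"
```

```text
2.6 [ 493.94 -184.15  122.66] F [-2.34  0.23 -0.67] T [ 0.04  0.03 -0.01] gap 0.566
toolx [-1. -0.  0.] tooly [-0.  1. -0.] yaw_y 90.22996933026168 z tilt [-0. -0.]
scene crop origin 280 197 scale 6
top crop origin 325 163 scale 6
```

View pics/a1.png

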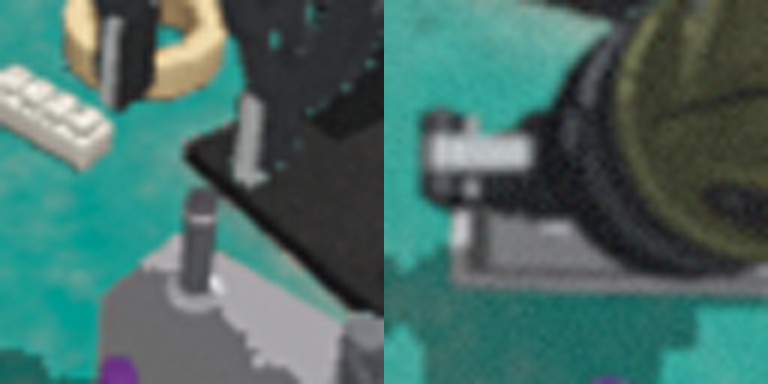

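```bash
python3 - <<'E'
from h import *
for dz in(0,6,10):
  u,v=proj("scene",(493.9,-184.2,122.7+dz));print((u-280)*6,(v-197)*6)
u,v=proj("scene",(496,-188,101));print((u-280)*6,(v-197)*6)
E
python3 st.py
```

```text
183.94021818218152 139.97817465314665
185.14623126779054 126.18581643971652
185.95573035555242 116.92812137397647
192.27982751475497 191.08139341775586
2.7 [ 496.94 -185.49  126.32] F [ 0.06 -0.35  0.01] T [ 0.03 -0.01 -0.02] gap 0.569
toolx [-1. -0. -0.] tooly [-0.    1.   -0.01] yaw_y 90.21467836147266 z tilt [ 0.   -0.01]
```

Call:
{"op": "servo_tool", "data": {"steps": [[0.6,-3,15,0,0,0,110],[0,0,20,0,0,0,110],[0,0,15,0,0,0,110],[0,0,8,0,0,0,110],[0,0,0,0,0,0,110],[0,0,0,0,0,0,110]]}}

```text
time_s: 3.3
ee_pos: [506.2, -190.0, 79.7]
eef_rot: [0.011, -0.004, 1.0, -0.006]
force: [0.3, -0.7, 0.3]
finger_gap: 0.571
```

```bash
python3 st.py; python3 pic.py a2 "(496,-188,90)"
```

```text
3.3 [ 506.16 -189.99   79.67] F [ 0.27 -0.7   0.33] T [ 0.   -0.07 -0.01] gap 0.571
toolx [-1.   -0.01 -0.02] tooly [-0.01  1.   -0.01] yaw_y 90.41817640619678 z tilt [ 0.02 -0.01]
scene crop origin 279 200 scale 6
top crop origin 324 163 scale 6
```

View pics/a2.png

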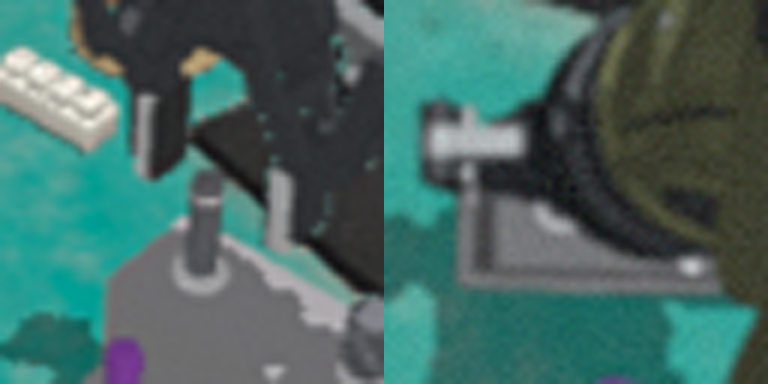

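```bash
cat > go.py <<'E'
# usage: go.py x y z yaw_deg : tool-frame delta to the target
import sys
exec(open("st.py").read())
x,y,z,yaw=map(float,sys.argv[1:5]);a=np.radians(yaw)
ty=np.array([np.cos(a),np.sin(a),0]);tz=np.array([0,0,-1.]);G=np.column_stack([np.cross(ty,tz),ty,tz])
print("shift tool",M.T@(np.array([x,y,z])-s["ee_pos"]),"rot",Ro.from_matrix(M.T@G).as_rotvec().round(4))
E
python3 go.py 496.3 -188.5 80 90
```

```text
3.4 [ 506.14 -190.08   79.58] F [ 0.2   1.   -0.54] T [-0.01 -0.    0.06] gap 0.568
toolx [-1.   -0.01 -0.02] tooly [-0.01  1.   -0.01] yaw_y 90.41040669222717 z tilt [ 0.02 -0.01]
shift tool [ 9.82  1.65 -0.67] rot [-0.01  0.02  0.01]
```

Call:
{"op": "servo_tool", "data": {"steps": [[5,0.8,0,-0.01,0.02,0.006,110],[5,0.8,0,0,0,0,110],[0,0,0,0,0,0,110]]}}

```text
time_s: 3.7
ee_pos: [496.2, -188.7, 81.0]
eef_rot: [0.002, -0.0, 1.0, -0.001]
force: [-0.0, 0.6, -0.3]
finger_gap: 0.571
```

```bash
sed -i 's/precision=2/precision=4/' st.py; python3 go.py 496.3 -188.5 64 90
```

```text
3.7 [ 496.1839 -188.712    81.0075] F [-0.0341  0.6165 -0.2711] T [0.0185 0.0171 0.0063] gap 0.571
toolx [-1.     -0.0008 -0.0032] tooly [-0.0008  1.     -0.0027] yaw_y 90.04352202511714 z tilt [ 0.0032 -0.0027]
shift tool [-0.0616  0.2571 17.0072] rot [-0.0027  0.0032  0.0008]
```

Call:
{"op": "servo_tool", "data": {"steps": [[0,0.2,8,-0.002,0.003,0,110],[1,0,9,0,0.002,0,110],[0,0,0,0,0,0,110],[0,0,0,0,0,0,110]]}}

```text
time_s: 4.1
ee_pos: [494.7, -188.5, 62.1]
eef_rot: [-0.001, -0.0, 1.0, -0.0]
force: [0.3, -0.1, -1.0]
finger_gap: 0.566
```

```bash
python3 go.py 496.3 -188.5 64 90; python3 pic.py a3 "(496,-188,80)"
```

```text
4.1 [ 494.6584 -188.5426   62.1048] F [ 0.2574 -0.1262 -0.9995] T [-0.0026 -0.0318  0.0033] gap 0.566
toolx [-1.     -0.0004  0.0028] tooly [-0.0004  1.     -0.0002] yaw_y 90.02131455865765 z tilt [-0.0028 -0.0002]
shift tool [-1.6364  0.0416 -1.8997] rot [-0.0002 -0.0028  0.0004]
scene crop origin 279 204 scale 6
top crop origin 323 164 scale 6
```

View pics/a3.png

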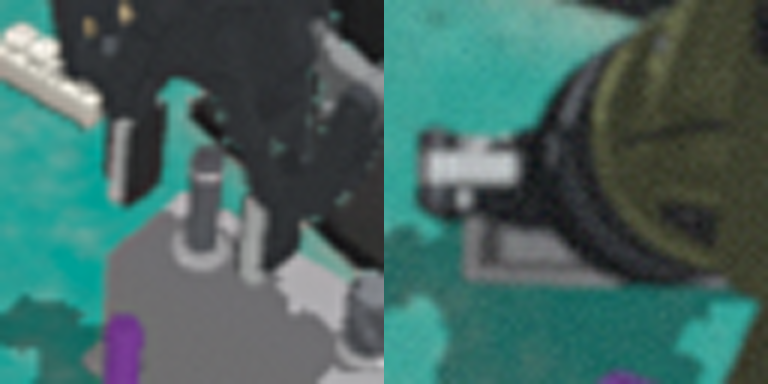

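Call:
{"op": "servo_tool", "data": {"steps": [[-1.6,0,-2,0,-0.003,0,110],[0,0,0,0,0,0,255],[0,0,0,0,0,0,255],[0,0,0,0,0,0,255],[0,0,0,0,0,0,255],[0,0,0,0,0,0,255]]}}

```text
time_s: 4.8
ee_pos: [497.1, -188.7, 65.2]
eef_rot: [0.001, -0.0, 1.0, -0.0]
force: [0.1, 0.0, -1.0]
finger_gap: 0.128
```

```bash
python3 go.py 496.3 -188.5 64 90
```

```text
4.8 [ 497.0571 -188.7      65.1828] F [ 0.1097  0.0337 -1.0342] T [-0.0513  0.0143  0.0223] gap 0.128
toolx [-1.     -0.0005 -0.002 ] tooly [-0.0005  1.     -0.0008] yaw_y 90.0300002783817 z tilt [ 0.002  -0.0008]
shift tool [0.7593 0.2014 1.1812] rot [-0.0008  0.002   0.0005]
```

Call:
{"op": "servo_tool", "data": {"steps": [[0,0,-10,0,0,0,255],[0,0,-20,0,0,0,255],[0,0,-25,0,0,0,255],[0,0,-25,0,0,0,255],[0,0,-22,0,0,0,255],[0,0,0,0,0,0,255],[0,0,0,0,0,0,255]]}}

```text
time_s: 5.5
ee_pos: [496.9, -188.8, 173.5]
eef_rot: [0.001, -0.0, 1.0, -0.001]
force: [-0.2, 0.5, -1.0]
finger_gap: 0.121
```

```bash
python3 go.py 489.6 135.7 165 105.7; python3 pic.py a4 "(496,-188,130)"
```

```text
5.5 [ 496.8589 -188.7726  173.4945] F [-0.2222  0.4745 -0.9657] T [-0.0076 -0.0163  0.0278] gap 0.121
toolx [-1.     -0.0003 -0.0029] tooly [-0.0002  1.     -0.0014] yaw_y 90.01421183933132 z tilt [ 0.0029 -0.0014]
shift tool [  7.2016 324.4862   8.0112] rot [-0.0018  0.0027 -0.2738]
scene crop origin 281 185 scale 6
top crop origin 328 162 scale 6
```

View pics/a4.png

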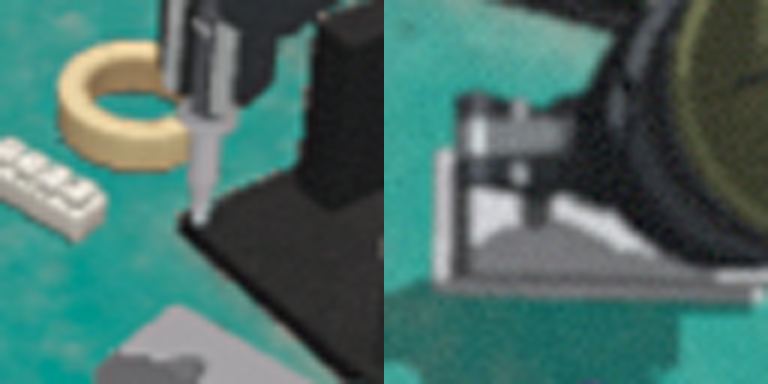

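Call:
{"op": "servo_tool", "data": {"steps": [[1,25,0,0,0,0,255],[1,40,0,0,0,0,255],[1,40,0,0,0,0,255],[1,40,0,0,0,0,255],[1,40,0,0,0,0,255],[1,40,0,0,0,0,255],[1,40,0,0,0,0,255],[0,30,0,0,0,0,255],[0,0,0,0,0,-0.137,255],[0,0,0,0,0,-0.137,255],[0,0,0,0,0,0,255],[0,0,0,0,0,0,255]]}}

```text
time_s: 6.8
ee_pos: [480.3, 117.1, 157.1]
eef_rot: [-0.012, -0.139, 0.99, 0.0]
force: [0.7, -0.0, 0.5]
finger_gap: 0.127
```

```bash
python3 go.py 489.6 135.7 125 105.7
```

```text
6.8 [480.3113 117.1278 157.1112] F [ 0.7338 -0.0002  0.5008] T [-0.0331 -0.0426  0.0243] gap 0.127
toolx [-0.961  -0.2754  0.0239] tooly [-0.2754  0.9613  0.0039] yaw_y 105.9858053239622 z tilt [-0.024  -0.0028]
shift tool [-14.8085  15.1691  31.8267] rot [ 0.0039 -0.0239  0.005 ]
```

Call:
{"op": "servo_tool", "data": {"steps": [[-7,8,10,0.004,-0.024,0.005,255],[-7,7,10,0,0,0,255],[0,0,10,0,0,0,255],[0,0,0,0,0,0,255]]}}

```text
time_s: 7.2
ee_pos: [489.0, 134.3, 123.9]
eef_rot: [-0.001, -0.132, 0.991, -0.001]
force: [-0.2, -0.2, -0.6]
finger_gap: 0.124
```

```bash
python3 go.py 489.6 135.7 112 105.7
```

```text
7.2 [488.9852 134.296  123.9361] F [-0.1546 -0.2194 -0.574 ] T [ 0.0099  0.0045 -0.0219] gap 0.124
toolx [-0.9651 -0.2618  0.003 ] tooly [-0.2618  0.9651 -0.0007] yaw_y 105.17823064349251 z tilt [-0.0027 -0.0015]
shift tool [-0.9965  1.203  11.9323] rot [-0.0007 -0.003  -0.0091]
```

Call:
{"op": "servo_tool", "data": {"steps": [[-1,1.2,7,0,-0.003,-0.009,255],[0,0,5,0,0,0,255],[0,0,0,0,0,0,255],[0,0,0,0,0,0,255]]}}

```text
time_s: 7.6
ee_pos: [489.6, 134.8, 110.6]
eef_rot: [-0.001, -0.136, 0.991, -0.001]
force: [-0.5, -0.0, -1.4]
finger_gap: 0.117
```

```bash
python3 go.py 489.6 135.7 112 105.7; python3 pic.py a5 "(489,130,60)"
```

```text
7.6 [489.5893 134.8367 110.5658] F [-0.512  -0.0156 -1.4265] T [-0.0138 -0.0415  0.0221] gap 0.117
toolx [-0.9631 -0.2692  0.0014] tooly [-0.2692  0.9631 -0.0011] yaw_y 105.61665533894569 z tilt [-0.0011 -0.0014]
shift tool [-0.2407  0.827  -1.4354] rot [-0.0011 -0.0014 -0.0015]
scene crop origin 177 153 scale 6
top crop origin 175 164 scale 6
```

View pics/a5.png

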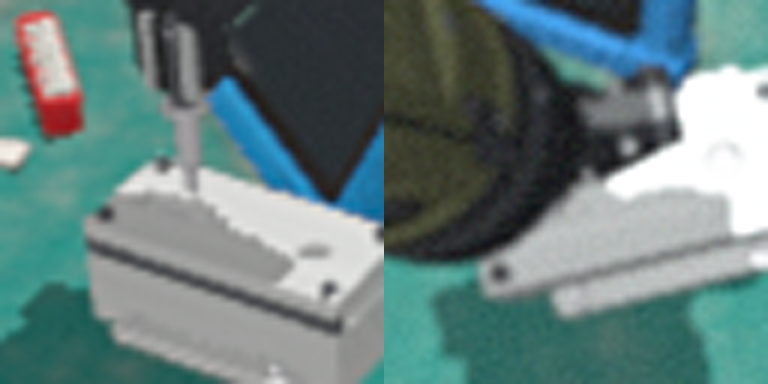

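Run:
```python
from h import *
im=np.load("scene_a5.npz")["im"][:,:,::-1]
cv2.imwrite("pics/a5z.png",cv2.resize(im[165:200,190:235],None,fx=16,fy=16,interpolation=cv2.INTER_NEAREST))
for z in(57,59.4,62):print(proj("scene",(489.6,134.8,z)))
for z in (101.4,):print(proj("scene",(489.6,134.8,z)))
C0=np.array([496,113.]);ey=np.array([-.27,.963]);ex=np.array([.963,.27])
for nm,o in(("slot",35*ey),("hole",-35*ey),("slot-y end",19*ey),("slot+yend",51*ey)):
  print(nm,proj("scene",(*(C0+o),50)))
print(proj("scene",(*(C0+55*ey+21*ex),50)),proj("scene",(*(C0+55*ey-21*ex),50)))
```

```text
(np.float64(208.4738819622576), np.float64(185.2573750312636))
(np.float64(208.4049997811107), np.float64(184.4805012468677))
(np.float64(208.33017504855383), np.float64(183.63660559519158))
(np.float64(207.16989856698274), np.float64(170.55066136149804))
slot (np.float64(204.72434260806995), np.float64(186.1496556547373))
hole (np.float64(228.0663827404454), np.float64(193.75420876741825))
slot-y end (np.float64(209.95453835697484), np.float64(187.8535898925634))
slot+yend (np.float64(199.5545123797045), np.float64(184.46538777017398))
(np.float64(202.9076216423333), np.float64(179.98414168539526)) (np.float64(193.50670190216874), np.float64(188.22310065526776))
```

View pics/a5z.png

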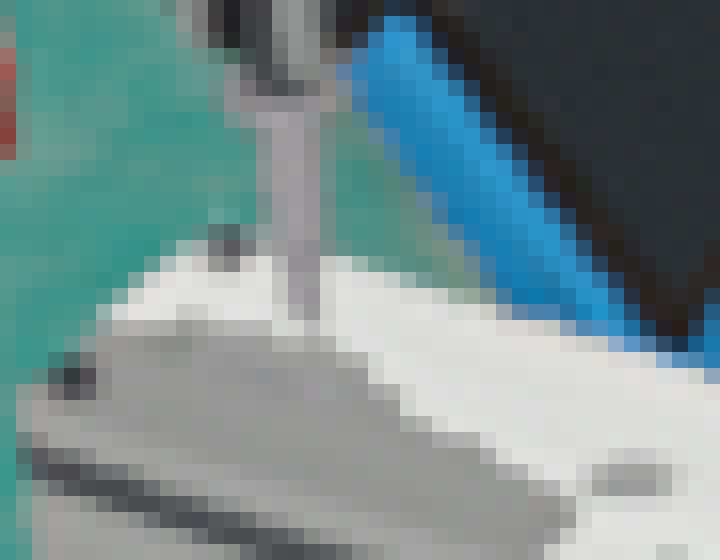

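Run:
```python
from h import *
from scipy.optimize import least_squares
im=np.load("scene0.npz")["im"][:,:,::-1]
cv2.imwrite("pics/b0.png",cv2.resize(im[174:210,186:250],None,fx=12,fy=12,interpolation=cv2.INTER_NEAREST))
# slot/hole interior through scene depth
P=pc("scene",np.load("scene0.npz")["d"])
C0=np.array([496,113.]);ey=np.array([-.27,.963]);ex=np.array([.963,.27])
# top cam RGB: project predicted outline corners
for n in("scene","top"):
  for a,b in((62,28),(62,-28),(-62,28),(-62,-28)):
    print(n,a,b,np.round(proj(n,(*(C0+a*ey+b*ex),50)),1))
np.set_printoptions(linewidth=220,precision=0,suppress=True)
print(P[180:192,195:216,2])
print(P[189:199,221:235,2])
```

```text
scene 62 28 [202.2 178. ]
scene 62 -28 [189.6 188.9]
scene -62 28 [243.1 190.9]
scene -62 -28 [231.5 202.9]
top 62 28 [185.8 188.2]
top 62 -28 [191.4 212.7]
top -62 28 [239.9 174.6]
top -62 -28 [245.9 199. ]
[[ 1.  1.  0.  2.  1. -1. 51. 52. 56. 53. 54. 49. 52. 54.  2.  1.  1.  1.  1.  1.  2.]
 [ 1.  3.  0.  3. -0. 51. 50. 50. 52. 51. 53. 52. 51. 53. 52. 50. 51. -1. -2.  2.  2.]
 [ 1.  2.  2.  4. 52. 52. 50. 52. 52. 49. 53. 52. 50. 50. 51. 51. 51. 48. 52. 50.  2.]
 [ 0.  1.  2. 50. 51. 51. 53. 51. 49. 50. 50. 51. 51. 50. 51. 49. 52. 51. 51. 50. 49.]
 [-1.  1. 52. 53. 51. 50. 50. 50. 50. 51. 51. 51. 49. 51. 50. 50. 51. 51. 53. 51. 50.]
 [ 1. 51. 51. 51. 51. 50. 48. 48. 49. 48. 51. 52. 52. 53. 51. 51. 49. 51. 50. 51. 54.]
 [49. 51. 51. 50. 51. 47. 45. 43. 44. 47. 49. 47. 49. 50. 51. 51. 50. 53. 52. 52. 52.]
 [56. 50. 51. 52. 51. 50. 50. 41. 41. 44. 46. 43. 45. 46. 47. 51. 50. 51. 51. 54. 51.]
 [51. 51. 50. 51. 50. 51. 51. 54. 53. 50. 43. 43. 42. 43. 45. 45. 45. 52. 51. 52. 51.]
 [52. 51. 53. 52. 52. 50. 52. 49. 50. 51. 50. 50. 50. 45. 43. 43. 52. 52. 52. 50. 51.]
 [50. 52. 51. 50. 50. 
[... 183 characters left out ...]
.  53.  52.  55.  52.  51.  51.  49.  53.]
 [ 50.  51.  50.  49.  53.  50.  50.  53.  51.  51.  51.  52.  51.  51.]
 [ 51.  49.  52.  51.  53.  51.  49.  52.  50.  52.  50.  50.  51.  53.]
 [ 51.  50.  50.  51.  51.  51.  51.  52.  51.  54.  52.  52.  50.  52.]
 [ 50.  49.  51.  51.  51.  50.  51.  51.  48.  48.  53.  51.  52.  51.]
 [ 50.  50.  49.  51.  51.  51.  48.  47.  48.  47.  48.  51.  50.  49.]
 [ 50.  52.  51.  49.  52.  51.  46.  44.  43.  45.  47.  47.  52.  52.]
 [ 51.  51.  51.  50.  49.  53.  52.  52.  52.  51.  50.  50.  52.  51.]
 [ 52.  52.  48.  50.  49.  53.  53.  50.  51.  49.  52.  53.  50.  52.]
 [ 51.  51.  50.  53.  49.  51.  50.  52.  51.  50.  52.  51.  52.  53.]]
```

View pics/b0.png

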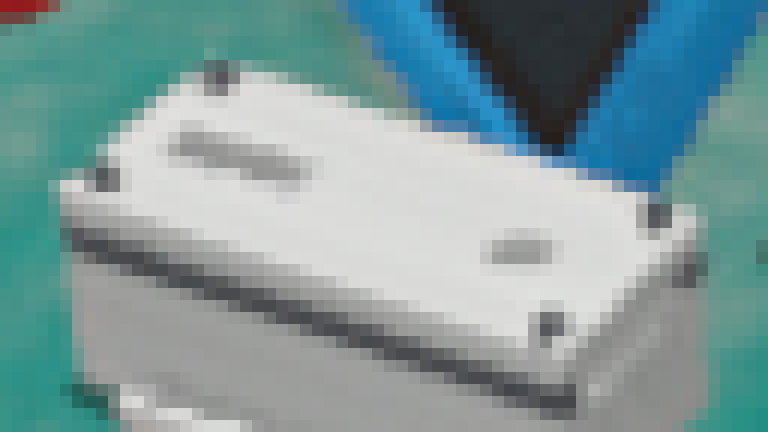

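Run:
```python
from h import *
np.set_printoptions(precision=1,suppress=True)
ey=np.array([-.27,.963]);ex=np.array([.963,.27])
for n in("scene","top"):
    z=pc(n,np.load(n+"0.npz")["d"])[...,2]
    m=z; res=[]
    for nm,(u,v,ru,rv),s in(("slot",(205,187,9,6) if n=="scene" else(201,198,10,6),35),("hole",(229,195,6,4) if n=="scene" else(231,190,6,5),-35)):
        w=np.clip((50.5-m[v-rv:v+rv+1,u-ru:u+ru+1])/ (6 if n=="top" else 5),0,1); w[w<.4]=0
        if n=="scene": w=(w>0)*1.
        k=cv2.connectedComponentsWithStats((w>0).astype(np.uint8)); i=1+np.argmax(k[2][1:,4]); w=(k[1]==i)*1.
        V,U=np.mgrid[v-rv:v+rv+1,u-ru:u+ru+1];c=(w*U).sum()/w.sum(),(w*V).sum()/w.sum()
        X=ray(n,*c,50); print(n,nm,np.array(c),w.sum(),X,"C",X[:2]-s*ey)
scr=dict(scene=[(204,180.2),(194,188.3),(240.1,191.4),(231.3,200.6)])["scene"]
print(np.mean([ray("scene",*p,50) for p in scr],0))
cor=[(190.3,188.7),(244.2,191.4)]
print(np.mean([ray("scene",*p,50) for p in cor],0))
```

```text
scene slot [205.6 187. ] 27.0 [485.5 142.1  50. ] C [494.9 108.4]
scene hole [229.3 194.3] 13.0 [506.   75.3  50. ] C [496.6 109. ]
top slot [200.  198.6] 82.0 [484.  147.7  50. ] C [493.5 113.9]
top hole [231.  190.5] 26.0 [503.9  79.5  50. ] C [494.4 113.2]
[497.3 111.4  50. ]
[497.1 111.   50. ]
```

Call:
{"op": "servo_tool", "data": {"steps": [[0,-0.3,4,0,0,0,255],[0,0,3,0,0,0,255],[0,0,0,0,0,0,255]]}}

```text
time_s: 8.0
ee_pos: [490.4, 134.7, 104.0]
eef_rot: [0.0, -0.136, 0.991, -0.001]
force: [-0.8, 0.6, -0.6]
finger_gap: 0.12
```

```bash
python3 go.py 489.6 134.4 100 105.7
```

```text
8.0 [490.3986 134.6941 104.0162] F [-0.8479  0.6493 -0.5837] T [-0.019   0.0046  0.011 ] gap 0.12
toolx [-0.9631 -0.2691 -0.0008] tooly [-0.2691  0.9631 -0.0011] yaw_y 105.61154615398786 z tilt [ 0.001  -0.0009]
shift tool [ 0.8513 -0.0639  4.0156] rot [-0.0011  0.0008 -0.0015]
```

Call:
{"op": "servo_tool", "data": {"steps": [[0.8,0,2,0,0,0,255],[0,0,2,0,0,0,255],[0,0,0,0,0,0,255]]}}

```text
time_s: 8.3
ee_pos: [489.5, 134.5, 99.7]
eef_rot: [0.0, -0.136, 0.991, -0.001]
force: [-0.3, 1.7, -1.1]
finger_gap: 0.122
```

Call:
{"op": "servo_tool", "data": {"steps": [[0,0,2,0,0,0,255],[0,0,0,0,0,0,255]]}}

```text
time_s: 8.5
ee_pos: [489.5, 134.4, 97.5]
eef_rot: [0.0, -0.136, 0.991, -0.001]
force: [-0.7, -0.3, -2.2]
finger_gap: 0.119
```

```bash
python3 go.py 489.6 134.4 97 105.7
```

```text
8.5 [489.5257 134.4331  97.4876] F [-0.6601 -0.263  -2.1758] T [-0.0075  0.0159 -0.0202] gap 0.119
toolx [-0.9631 -0.2692 -0.0007] tooly [-0.2692  0.9631 -0.0012] yaw_y 105.61441601169737 z tilt [ 0.001  -0.0009]
shift tool [-0.0623 -0.0513  0.4877] rot [-0.0012  0.0007 -0.0015]
```

Call:
{"op": "servo_tool", "data": {"steps": [[0,0,2,0,0,0,255],[0,0,0,0,0,0,255]]}}

```text
time_s: 8.7
ee_pos: [489.5, 134.5, 95.3]
eef_rot: [0.0, -0.136, 0.991, -0.001]
force: [0.3, -0.3, -0.5]
finger_gap: 0.122
```

Call:
{"op": "servo_tool", "data": {"steps": [[0,0,2,0,0,0,255],[0,0,0,0,0,0,255]]}}

```text
time_s: 8.9
ee_pos: [489.6, 134.5, 93.2]
eef_rot: [0.001, -0.136, 0.991, -0.001]
force: [0.0, 0.1, -0.5]
finger_gap: 0.124
```

Call:
{"op": "servo_tool", "data": {"steps": [[0,0,1.5,0,0,0,255],[0,0,0,0,0,0,255]]}}

```text
time_s: 9.1
ee_pos: [489.7, 134.5, 91.6]
eef_rot: [0.001, -0.136, 0.991, -0.0]
force: [-0.8, 0.6, 0.2]
finger_gap: 0.125
```

```bash
python3 go.py 489.6 134.4 90 105.7
```

```text
9.1 [489.659  134.5221  91.5526] F [-0.7654  0.6196  0.2143] T [ 0.0272 -0.0177  0.0384] gap 0.125
toolx [-0.9631 -0.2692 -0.001 ] tooly [-0.2692  0.9631 -0.0011] yaw_y 105.61762838040573 z tilt [ 0.0012 -0.0008]
shift tool [ 0.0912 -0.1     1.5526] rot [-0.0011  0.001  -0.0014]
```

Call:
{"op": "servo_tool", "data": {"steps": [[0,0,1.3,0,0,0,255],[0,0,0,0,0,0,255]]}}

```text
time_s: 9.3
ee_pos: [489.7, 134.5, 90.1]
eef_rot: [0.001, -0.136, 0.991, -0.001]
force: [0.1, 0.0, -0.9]
finger_gap: 0.117
```

Call:
{"op": "servo_tool", "data": {"steps": [[0,0,1.3,0,0,0,255],[0,0,0,0,0,0,255]]}}

```text
time_s: 9.5
ee_pos: [489.7, 134.5, 88.7]
eef_rot: [0.001, -0.136, 0.991, -0.0]
force: [0.1, -0.3, 0.2]
finger_gap: 0.119
```

Call:
{"op": "servo_tool", "data": {"steps": [[0,0,1,0,0,0,255],[0,0,0,0,0,0,255]]}}

```text
time_s: 9.7
ee_pos: [489.7, 134.5, 87.7]
eef_rot: [0.001, -0.136, 0.991, -0.0]
force: [-0.1, 0.4, -1.3]
finger_gap: 0.12
```

```bash
python3 go.py 489.6 134.4 88 105.7
```

```text
9.7 [489.6867 134.5118  87.6616] F [-0.086   0.3677 -1.2573] T [0.0196 0.0635 0.0339] gap 0.12
toolx [-0.9631 -0.2692 -0.001 ] tooly [-0.2692  0.9631 -0.0011] yaw_y 105.6152782793344 z tilt [ 0.0012 -0.0008]
shift tool [ 0.1132 -0.0847 -0.3384] rot [-0.0011  0.001  -0.0015]
```

Call:
{"op": "servo_tool", "data": {"steps": [[0,1.5,0,0,0,0,255],[0,1.5,0,0,0,0,255],[0,0,0,0,0,0,255]]}}

```text
time_s: 10.0
ee_pos: [488.9, 137.5, 87.7]
eef_rot: [0.001, -0.136, 0.991, -0.001]
force: [0.5, -0.2, -0.2]
finger_gap: 0.122
```

Call:
{"op": "servo_tool", "data": {"steps": [[0,1.5,0,0,0,0,255],[0,1.5,0,0,0,0,255]]}}

```text
time_s: 10.2
ee_pos: [488.6, 138.4, 87.7]
eef_rot: [0.001, -0.135, 0.991, -0.003]
force: [0.5, -4.6, -0.6]
finger_gap: 0.12
```

```bash
python3 go.py 486.5 145.2 88 105.7
```

```text
10.2 [488.64   138.3754  87.6678] F [ 0.453  -4.5985 -0.5636] T [-1.254  -0.3503  0.0003] gap 0.12
toolx [-0.9634 -0.2682 -0.001 ] tooly [-0.2681  0.9634 -0.0071] yaw_y 105.55406502650408 z tilt [ 0.0029 -0.0066]
shift tool [ 0.2312  7.146  -0.3834] rot [-0.0071  0.001  -0.0025]
```

Call:
{"op": "servo_tool", "data": {"steps": [[0,2.5,0,0,0,0,255],[0,2.5,0,0,0,0,255]]}}

```text
time_s: 10.4
ee_pos: [488.1, 140.0, 87.7]
eef_rot: [0.002, -0.134, 0.991, -0.008]
force: [1.3, -6.0, 0.3]
finger_gap: 0.122
```

```bash
python3 go.py 486.5 145.2 88 105.7
```

```text
10.4 [488.1302 140.0338  87.6952] F [ 1.2639 -5.9524  0.3251] T [-1.4891 -0.4321  0.0055] gap 0.122
toolx [-0.9639 -0.2664 -0.0011] tooly [-0.2664  0.9637 -0.0155] yaw_y 105.45162350624337 z tilt [ 0.0052 -0.0147]
shift tool [ 0.1945  5.4084 -0.3892] rot [-0.0156  0.0011 -0.0043]
```

Call:
{"op": "servo_tool", "data": {"steps": [[0,2.5,0,-0.012,0,0,255],[0,2.5,0,-0.012,0,0,255]]}}

```text
time_s: 10.6
ee_pos: [487.6, 141.9, 87.7]
eef_rot: [0.001, -0.134, 0.991, 0.0]
force: [2.1, -6.6, -0.7]
finger_gap: 0.121
```

```bash
python3 go.py 486.5 145.2 88 105.7
```

```text
10.6 [487.6345 141.9046  87.675 ] F [ 2.0953 -6.6248 -0.7161] T [-1.5389 -0.4387  0.0489] gap 0.121
toolx [-0.9641 -0.2654 -0.0012] tooly [-0.2654  0.9641  0.0004] yaw_y 105.38854804942477 z tilt [0.001  0.0007]
shift tool [ 0.219   3.4784 -0.3239] rot [ 0.0004  0.0012 -0.0054]
```

Call:
{"op": "servo_tool", "data": {"steps": [[0,2.5,0,-0.006,0,0,255],[0,2.5,0,-0.006,0,0,255],[0,2.5,0,-0.006,0,0,255]]}}

```text
time_s: 10.9
ee_pos: [487.0, 144.1, 87.7]
eef_rot: [0.0, -0.132, 0.991, 0.003]
force: [1.5, -5.4, 0.1]
finger_gap: 0.123
```

```bash
python3 go.py 486.5 145.2 88 105.7;python3 pic.py a6 "(489,140,60)"
```

```text
10.9 [487.0389 144.1047  87.6811] F [ 1.5029 -5.4157  0.0829] T [-1.519  -0.3913  0.0523] gap 0.123
toolx [-0.9649 -0.2625 -0.0013] tooly [-0.2625  0.9649  0.0061] yaw_y 105.21652787661108 z tilt [-0.0004  0.0062]
shift tool [ 0.2321  1.2003 -0.3119] rot [ 0.0061  0.0013 -0.0084]
scene crop origin 174 151 scale 6
top crop origin 170 164 scale 6
```

View pics/a6.png

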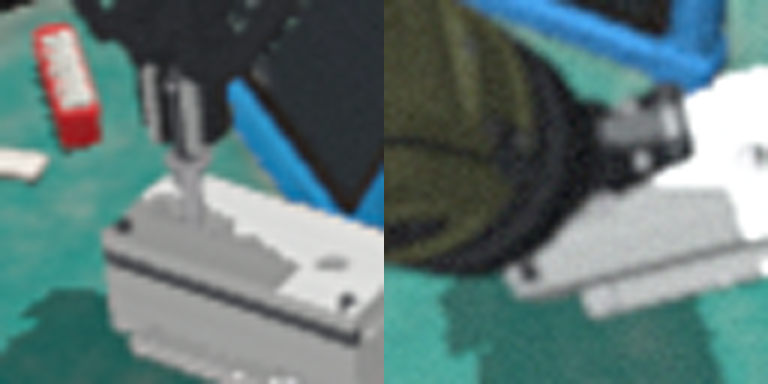

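Call:
{"op": "servo_tool", "data": {"steps": [[0,2.5,0,0,0,-0.004,255],[0,2.5,0,0,0,-0.004,255],[0,2.5,0,0,0,0,255],[0,2.5,0,0,0,0,255]]}}

```text
time_s: 11.4
ee_pos: [486.2, 147.1, 87.7]
eef_rot: [0.001, -0.134, 0.991, -0.005]
force: [1.7, -5.9, -0.5]
finger_gap: 0.12
```

```bash
python3 go.py 486.2 145.9 88 105.7;python3 pic.py a7 "(489,140,60)"
python3 - <<'E'
from h import *
np.set_printoptions(linewidth=200,precision=0,suppress=True)
P=pc("top",np.load("top_a7.npz")["d"]);print(P[185:196,225:238,2])
E
```

```text
11.4 [486.1901 147.0752  87.6889] F [ 1.6829 -5.9152 -0.5136] T [-1.5073 -0.4469  0.0745] gap 0.12
toolx [-0.9638 -0.2665 -0.0013] tooly [-0.2665  0.9638 -0.0109] yaw_y 105.45590852964706 z tilt [ 0.0042 -0.0101]
shift tool [ 0.3032 -1.1387 -0.2991] rot [-0.0109  0.0013 -0.0043]
scene crop origin 174 151 scale 6
top crop origin 170 164 scale 6
[[47. 51. 50. 52. 48. 49. 50. 52. 49. 51. 49. 48. 49.]
 [51. 51. 50. 49. 49. 50. 50. 48. 48. 50. 51. 52. 49.]
 [48. 46. 49. 50. 50. 47. 49. 50. 51. 51. 48. 50. 50.]
 [51. 50. 49. 51. 51. 45. 40. 45. 52. 48. 45. 50. 52.]
 [51. 50. 51. 53. 45. 41. 27. 27. 33. 51. 48. 50. 51.]
 [50. 48. 49. 49. 42. 27. 15.  5.  6. 50. 51. 48. 50.]
 [49. 49. 48. 46. 43. 15.  5.  5.  7. 51. 48. 48. 50.]
 [50. 52. 48. 51. 41. 13.  7.  5.  6. 47. 50. 50. 47.]
 [49. 51. 50. 52. 52. 42.  6.  8. 50. 53. 51. 49. 51.]
 [52. 48. 49. 49. 50. 51. 52. 50. 51. 48. 49. 49. 52.]
 [49. 49. 51. 50. 50. 50. 51. 48. 50. 51. 50. 48. 50.]]
```

View pics/a7.png

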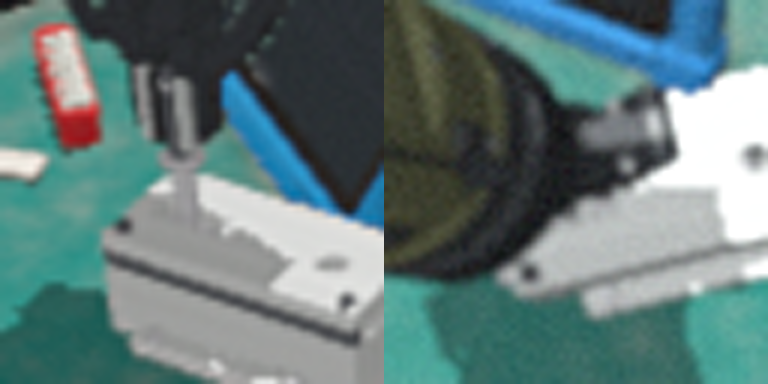

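Call:
{"op": "servo_tool", "data": {"steps": [[0,2.5,0,-0.008,0,-0.004,255],[0,2.5,0,-0.006,0,0,255]]}}

```text
time_s: 11.7
ee_pos: [485.7, 148.9, 87.7]
eef_rot: [0.001, -0.136, 0.991, -0.002]
force: [1.8, -6.3, -0.1]
finger_gap: 0.12
```

```bash
python3 go.py 486.2 145.9 88 105.7;python3 pic.py a8 "(489,140,60)"
python3 - <<'E'
from h import *
np.set_printoptions(linewidth=200,precision=0,suppress=True)
P=pc("top",np.load("top_a8.npz")["d"]);print(P[187:195,227:236,2])
E
```

```text
11.7 [485.6806 148.8509  87.6686] F [ 1.7648 -6.2851 -0.052 ] T [-1.5046 -0.4046  0.0096] gap 0.12
toolx [-0.9631 -0.2692 -0.0013] tooly [-0.2692  0.9631 -0.0049] yaw_y 105.61890416156385 z tilt [ 0.0026 -0.0044]
shift tool [ 0.2939 -2.9834 -0.3171] rot [-0.0049  0.0013 -0.0014]
scene crop origin 174 151 scale 6
top crop origin 170 164 scale 6
[[51. 49. 51. 48. 48. 51. 47. 51. 49.]
 [47. 49. 50. 47. 44. 46. 50. 52. 53.]
 [52. 50. 42. 36. 27. 24. 40. 49. 48.]
 [52. 51. 35. 23. 13.  7.  5. 49. 48.]
 [48. 49. 33. 18.  5.  6.  6. 49. 48.]
 [51. 50. 32.  9. 10.  6.  8. 51. 50.]
 [50. 49. 45. 17.  6.  5. 49. 52. 49.]
 [49. 51. 47. 51. 52. 52. 50. 50. 50.]]
```

Call:
{"op": "servo_tool", "data": {"steps": [[0.1,-2,0,-0.004,0,-0.001,255],[0,-0.6,0,0,0,0,255],[0,0,0,0,0,0,255]]}}

```text
time_s: 12.1
ee_pos: [485.9, 147.7, 87.7]
eef_rot: [0.0, -0.137, 0.991, 0.002]
force: [0.1, 0.2, 0.1]
finger_gap: 0.119
```

```bash
python3 go.py 486.35 146.4 88 105.7
```

```text
12.1 [485.9096 147.7409  87.7236] F [0.1026 0.2429 0.0761] T [ 0.0186  0.0168 -0.0059] gap 0.119
toolx [-0.9627 -0.2705 -0.0014] tooly [-0.2705  0.9627  0.0037] yaw_y 105.69636146525214 z tilt [0.0004 0.0039]
shift tool [-0.0616 -1.409  -0.2815] rot [ 0.0037  0.0014 -0.0001]
```

Call:
{"op": "servo_tool", "data": {"steps": [[0,-1.4,0,0.003,0.001,0,255],[1,0,0,0,0,0,255],[0,0,0,0,0,0,255]]}}

```text
time_s: 12.4
ee_pos: [485.0, 147.0, 87.8]
eef_rot: [0.0, -0.137, 0.991, 0.001]
force: [0.1, 0.2, -1.4]
finger_gap: 0.119
```

Call:
{"op": "servo_tool", "data": {"steps": [[0.8,0,0,0,0,0,255],[0,0,0,0,0,0,255]]}}

```text
time_s: 12.6
ee_pos: [484.4, 146.9, 87.8]
eef_rot: [0.0, -0.137, 0.991, 0.001]
force: [-1.0, -0.2, -1.5]
finger_gap: 0.116
```

Call:
{"op": "servo_tool", "data": {"steps": [[0.8,0,0,0,0,0,255],[0,0,0,0,0,0,255]]}}

```text
time_s: 12.8
ee_pos: [484.1, 146.7, 88.0]
eef_rot: [0.001, -0.137, 0.991, 0.001]
force: [0.2, -0.5, -0.6]
finger_gap: 0.122
```

```bash
python3 go.py 486.35 146.4 88 105.7
```

```text
12.8 [484.1207 146.6806  87.9553] F [ 0.2282 -0.4827 -0.6443] T [-0.0703 -0.1367 -0.0298] gap 0.122
toolx [-0.9625 -0.2713 -0.0019] tooly [-0.2713  0.9625  0.0019] yaw_y 105.74411481503057 z tilt [0.0013 0.0024]
shift tool [-2.0696 -0.8749 -0.0425] rot [0.0019 0.0019 0.0008]
```

Call:
{"op": "servo_tool", "data": {"steps": [[1,0,0,0,0,0,255],[0,0,0,0,0,0,255]]}}

```text
time_s: 13.0
ee_pos: [483.9, 146.5, 88.2]
eef_rot: [0.002, -0.137, 0.991, 0.001]
force: [0.1, -0.3, -1.4]
finger_gap: 0.12
```

```bash
python3 go.py 486.35 146.4 88 105.7
```

```text
13.0 [483.8684 146.5179  88.1518] F [ 0.0952 -0.2522 -1.3923] T [-0.1095 -0.2233 -0.0567] gap 0.12
toolx [-0.9625 -0.2712 -0.0034] tooly [-0.2713  0.9625  0.0017] yaw_y 105.73890264681798 z tilt [0.0028 0.0026]
shift tool [-2.356  -0.7869  0.1585] rot [0.0018 0.0034 0.0007]
```

Call:
{"op": "servo_tool", "data": {"steps": [[-2,0,0,0,0.003,0,255],[-1.5,0,0,0,0,0,255],[0,0,0,0,0,0,255]]}}

```text
time_s: 13.3
ee_pos: [486.5, 147.6, 88.0]
eef_rot: [-0.001, -0.137, 0.991, 0.001]
force: [-0.7, -0.2, 0.2]
finger_gap: 0.117
```

```bash
python3 go.py 486.35 146.4 88 105.7
```

```text
13.3 [486.5469 147.5735  87.9812] F [-0.667  -0.235   0.2188] T [-0.0026  0.036  -0.0136] gap 0.117
toolx [-0.9625 -0.2714  0.0016] tooly [-0.2714  0.9625  0.0025] yaw_y 105.74591810606151 z tilt [-0.0023  0.002 ]
shift tool [ 0.508  -1.076  -0.0207] rot [ 0.0025 -0.0016  0.0008]
```

Call:
{"op": "servo_tool", "data": {"steps": [[-1,0,0,0,0,0,255],[0,0,0,0,0,0,255]]}}

```text
time_s: 13.5
ee_pos: [487.3, 147.9, 87.8]
eef_rot: [-0.001, -0.137, 0.991, 0.001]
force: [-0.0, -0.3, -1.9]
finger_gap: 0.122
```

```bash
python3 go.py 486.35 146.4 88 105.7
```

```text
13.5 [487.2631 147.9109  87.823 ] F [-0.007  -0.3289 -1.8977] T [-0.0249 -0.0337  0.0056] gap 0.122
toolx [-0.9625 -0.2714  0.0024] tooly [-0.2714  0.9625  0.0028] yaw_y 105.75011016538879 z tilt [-0.0031  0.002 ]
shift tool [ 1.2894 -1.2058 -0.1772] rot [ 0.0028 -0.0024  0.0009]
```

Call:
{"op": "servo_tool", "data": {"steps": [[-1,0,0,0,0,0,255],[0,0,0,0,0,0,255]]}}

```text
time_s: 13.7
ee_pos: [487.8, 147.9, 87.6]
eef_rot: [-0.002, -0.137, 0.991, 0.001]
force: [0.0, 0.0, -1.1]
finger_gap: 0.121
```

```bash
python3 go.py 486.35 146.4 88 105.7
```

```text
13.7 [487.75   147.8926  87.6002] F [ 0.0484  0.049  -1.1128] T [ 0.0049 -0.024   0.0511] gap 0.121
toolx [-0.9625 -0.2714  0.0036] tooly [-0.2714  0.9625  0.0024] yaw_y 105.74848160356049 z tilt [-0.0041  0.0013]
shift tool [ 1.7541 -1.0557 -0.396 ] rot [ 0.0024 -0.0036  0.0009]
```

Call:
{"op": "servo_tool", "data": {"steps": [[-1.2,0,0,0,0,0,255],[0,0,0,0,0,0,255]]}}

```text
time_s: 13.9
ee_pos: [488.3, 147.8, 87.4]
eef_rot: [-0.003, -0.137, 0.991, 0.001]
force: [-0.8, -0.2, -0.1]
finger_gap: 0.124
```

```bash
python3 go.py 486.35 146.4 88 105.7
```

```text
13.9 [488.2814 147.8461  87.4206] F [-0.8169 -0.2474 -0.133 ] T [-0.0898  0.0091 -0.037 ] gap 0.124
toolx [-0.9625 -0.2713  0.005 ] tooly [-0.2713  0.9625  0.002 ] yaw_y 105.74148972762363 z tilt [-0.0054  0.0006]
shift tool [ 2.2542 -0.8667 -0.5698] rot [ 0.002  -0.005   0.0007]
```

Call:
{"op": "servo_tool", "data": {"steps": [[1.5,-0.6,0,0.002,-0.005,0,255],[0.8,-0.3,0,0,0,0,255],[0,0,0,0,0,0,255]]}}

```text
time_s: 14.2
ee_pos: [486.7, 146.6, 87.6]
eef_rot: [0.001, -0.137, 0.991, 0.0]
force: [-0.1, 0.2, -1.4]
finger_gap: 0.119
```

```bash
python3 go.py 486.35 146.4 84 105.7
```

```text
14.2 [486.6902 146.6146  87.5824] F [-0.1321  0.1508 -1.4477] T [-0.0182  0.0246  0.0122] gap 0.119
toolx [-0.9625 -0.2714 -0.0016] tooly [-0.2714  0.9625  0.0004] yaw_y 105.74502470874053 z tilt [0.0015 0.0008]
shift tool [ 0.3915 -0.1156  3.5817] rot [0.0004 0.0016 0.0008]
```

Call:
{"op": "servo_tool", "data": {"steps": [[0.4,-0.1,1.2,0,0,0,255],[0,0,0,0,0,0,255]]}}

```text
time_s: 14.4
ee_pos: [486.5, 146.5, 86.5]
eef_rot: [0.001, -0.137, 0.991, 0.0]
force: [0.7, 0.6, -0.6]
finger_gap: 0.126
```

Call:
{"op": "servo_tool", "data": {"steps": [[0,0,1.2,0,0,0,255],[0,0,0,0,0,0,255]]}}

```text
time_s: 14.6
ee_pos: [486.6, 146.6, 85.2]
eef_rot: [0.001, -0.137, 0.991, 0.0]
force: [0.6, 0.8, 0.3]
finger_gap: 0.12
```

Call:
{"op": "servo_tool", "data": {"steps": [[0,0,1.2,0,0,0,255],[0,0,0,0,0,0,255]]}}

```text
time_s: 14.8
ee_pos: [486.6, 146.6, 83.8]
eef_rot: [0.001, -0.137, 0.991, 0.0]
force: [-0.9, 0.8, -0.3]
finger_gap: 0.124
```

Call:
{"op": "servo_tool", "data": {"steps": [[0,0,1.2,0,0,0,255],[0,0,0,0,0,0,255]]}}

```text
time_s: 15.0
ee_pos: [486.7, 146.6, 82.5]
eef_rot: [0.001, -0.137, 0.991, 0.0]
force: [-0.3, -0.3, -1.0]
finger_gap: 0.124
```

```bash
python3 go.py 486.35 146.4 82 105.7
```

```text
15.0 [486.6568 146.6098  82.4702] F [-0.2597 -0.2712 -1.0186] T [-0.0364 -0.002  -0.0384] gap 0.124
toolx [-0.9625 -0.2714 -0.0025] tooly [-0.2714  0.9625  0.0006] yaw_y 105.74802902352285 z tilt [0.0022 0.0012]
shift tool [ 0.3534 -0.1189  0.4693] rot [0.0006 0.0025 0.0008]
```

Call:
{"op": "servo_tool", "data": {"steps": [[0.3,-0.1,2,0,0.002,0,255],[0,0,0,0,0,0,255]]}}

```text
time_s: 15.2
ee_pos: [486.4, 146.4, 80.3]
eef_rot: [0.0, -0.137, 0.991, 0.0]
force: [-0.1, -0.9, -0.4]
finger_gap: 0.12
```

Call:
{"op": "servo_tool", "data": {"steps": [[0,0,1.5,0,0,0,255],[0,0,0,0,0,0,255]]}}

```text
time_s: 15.4
ee_pos: [486.4, 146.4, 78.6]
eef_rot: [0.0, -0.137, 0.991, 0.0]
force: [0.4, 0.2, -0.4]
finger_gap: 0.127
```

Call:
{"op": "servo_tool", "data": {"steps": [[0,0,1.5,0,0,0,255],[0,0,0,0,0,0,255]]}}

```text
time_s: 15.6
ee_pos: [486.5, 146.2, 77.0]
eef_rot: [0.0, -0.137, 0.991, 0.0]
force: [0.1, -0.4, -0.1]
finger_gap: 0.126
```

Call:
{"op": "servo_tool", "data": {"steps": [[0,0,1.5,0,0,0,255],[0,0,0,0,0,0,255]]}}

```text
time_s: 15.8
ee_pos: [486.6, 146.0, 75.5]
eef_rot: [0.0, -0.137, 0.991, -0.0]
force: [0.1, -0.4, 0.3]
finger_gap: 0.121
```

```bash
python3 go.py 486.35 146.4 76 105.7
```

```text
15.8 [486.6141 145.9702  75.4603] F [ 0.1149 -0.424   0.2892] T [-0.1332 -0.0591  0.0424] gap 0.121
toolx [-0.9625 -0.2712 -0.0004] tooly [-0.2712  0.9625 -0.0005] yaw_y 105.73597739124483 z tilt [ 0.0005 -0.0004]
shift tool [ 0.1374  0.485  -0.54  ] rot [-0.0005  0.0004  0.0006]
```

Call:
{"op": "servo_tool", "data": {"steps": [[0,0,1.5,0,0,0,255],[0,0,0,0,0,0,255]]}}

```text
time_s: 16.0
ee_pos: [486.6, 145.8, 73.9]
eef_rot: [0.0, -0.137, 0.991, -0.0]
force: [0.0, -0.4, -1.0]
finger_gap: 0.124
```

Call:
{"op": "servo_tool", "data": {"steps": [[0,0,1.5,0,0,0,255],[0,0,0,0,0,0,255]]}}

```text
time_s: 16.2
ee_pos: [486.6, 145.8, 72.2]
eef_rot: [0.0, -0.137, 0.991, -0.0]
force: [0.2, -0.6, -2.1]
finger_gap: 0.12
```

Call:
{"op": "servo_tool", "data": {"steps": [[0,0,1.5,0,0,0,255],[0,0,0,0,0,0,255]]}}

```text
time_s: 16.4
ee_pos: [486.6, 145.7, 70.5]
eef_rot: [0.0, -0.137, 0.991, -0.0]
force: [-0.0, -0.3, -1.4]
finger_gap: 0.121
```

```bash
python3 go.py 486.35 146.4 76 105.7
```

```text
16.4 [486.6329 145.7458  70.5376] F [-0.031  -0.2882 -1.4414] T [-0.1424 -0.029   0.0098] gap 0.121
toolx [-0.9626 -0.2711 -0.0004] tooly [-0.2711  0.9626 -0.001 ] yaw_y 105.72970664740555 z tilt [ 0.0006 -0.0009]
shift tool [ 0.0929  0.7009 -5.4632] rot [-0.001   0.0004  0.0005]
```

Call:
{"op": "servo_tool", "data": {"steps": [[0,-0.2,1.5,0,0,0,255],[0,0,0,0,0,0,255]]}}

```text
time_s: 16.6
ee_pos: [486.6, 145.7, 68.9]
eef_rot: [0.0, -0.137, 0.991, -0.0]
force: [0.2, -1.1, -1.8]
finger_gap: 0.121
```

Call:
{"op": "servo_tool", "data": {"steps": [[0,0,1.5,0,0,0,255],[0,0,0,0,0,0,255]]}}

```text
time_s: 16.8
ee_pos: [486.7, 145.6, 67.3]
eef_rot: [0.0, -0.137, 0.991, -0.0]
force: [-1.3, -0.7, -0.0]
finger_gap: 0.123
```

Call:
{"op": "servo_tool", "data": {"steps": [[0,0,1.5,0,0,0,255],[0,0,0,0,0,0,255]]}}

```text
time_s: 17.0
ee_pos: [486.7, 145.5, 65.7]
eef_rot: [0.0, -0.137, 0.991, -0.001]
force: [-0.3, 0.3, -1.3]
finger_gap: 0.12
```

Call:
{"op": "servo_tool", "data": {"steps": [[0,0,1.5,0,0,0,255],[0,0,0,0,0,0,255]]}}

```text
time_s: 17.2
ee_pos: [486.8, 145.4, 64.0]
eef_rot: [0.0, -0.137, 0.991, -0.001]
force: [0.4, -0.8, -1.9]
finger_gap: 0.121
```

```bash
python3 go.py 486.35 146.4 60 105.7
```

```text
17.2 [486.757  145.4335  64.0121] F [ 0.3851 -0.8261 -1.865 ] T [-0.2004  0.0095 -0.0258] gap 0.121
toolx [-0.9626 -0.2711 -0.0004] tooly [-0.2711  0.9626 -0.0013] yaw_y 105.7281623808658 z tilt [ 0.0008 -0.0012]
shift tool [0.1314 1.046  4.0107] rot [-0.0013  0.0004  0.0005]
```

Sliding in freely; the last 5 mm gently.

Call:
{"op": "servo_tool", "data": {"steps": [[0,-0.1,1.5,0,0,0,255],[0,0,0,0,0,0,255]]}}

```text
time_s: 17.4
ee_pos: [486.7, 145.4, 62.3]
eef_rot: [0.0, -0.137, 0.991, -0.001]
force: [-0.6, -0.3, -0.5]
finger_gap: 0.123
```

Call:
{"op": "servo_tool", "data": {"steps": [[0,0,1.5,0,0,0,255],[0,0,0,0,0,0,255]]}}

```text
time_s: 17.6
ee_pos: [486.7, 145.4, 60.7]
eef_rot: [0.0, -0.137, 0.991, -0.001]
force: [-0.2, -0.9, -1.1]
finger_gap: 0.121
```

Call:
{"op": "servo_tool", "data": {"steps": [[0,0,1,0,0,0,255],[0,0,0,0,0,0,255]]}}

```text
time_s: 17.8
ee_pos: [486.8, 145.4, 59.6]
eef_rot: [0.0, -0.137, 0.991, -0.001]
force: [-0.1, -1.9, -1.3]
finger_gap: 0.119
```

Call:
{"op": "servo_tool", "data": {"steps": [[0,0,1,0,0,0,255],[0,0,0,0,0,0,255]]}}

```text
time_s: 18.0
ee_pos: [486.9, 145.3, 59.1]
eef_rot: [0.0, -0.137, 0.991, -0.001]
force: [1.4, -0.9, -1.2]
finger_gap: 0.126
```

Call:
{"op": "servo_tool", "data": {"steps": [[0,0,0.8,0,0,0,255],[0,0,0,0,0,0,255]]}}

```text
time_s: 18.2
ee_pos: [486.8, 145.4, 59.2]
eef_rot: [0.001, -0.137, 0.991, -0.001]
force: [0.1, -1.9, -1.8]
finger_gap: 0.123
```

```bash
python3 go.py 486.35 146.4 60 105.7
```

```text
18.2 [486.8342 145.3501  59.1563] F [ 0.0569 -1.8555 -1.7981] T [-0.1686 -0.0228 -0.0007] gap 0.123
toolx [-0.9626 -0.271  -0.0011] tooly [-0.271   0.9626 -0.0013] yaw_y 105.72657204030668 z tilt [ 0.0014 -0.0009]
shift tool [ 0.1805  1.1407 -0.8453] rot [-0.0013  0.0011  0.0005]
```

Call:
{"op": "servo_tool", "data": {"steps": [[0,0,1.5,0,0,0,255],[0,0,0,0,0,0,255],[0,0,0,0,0,0,255]]}}

```text
time_s: 18.5
ee_pos: [486.9, 145.3, 59.2]
eef_rot: [0.001, -0.137, 0.991, -0.001]
force: [0.2, -1.1, -0.2]
finger_gap: 0.125
```

```bash
python3 go.py 486.35 146.4 60 105.7; python3 pic.py a9 "(489,130,60)"
```

```text
18.5 [486.8695 145.3197  59.186 ] F [ 0.2472 -1.1128 -0.2299] T [-0.1865  0.0273 -0.0304] gap 0.125
toolx [-0.9626 -0.271  -0.0021] tooly [-0.271   0.9626 -0.0013] yaw_y 105.72378994649767 z tilt [ 0.0024 -0.0007]
shift tool [ 0.2056  1.1795 -0.816 ] rot [-0.0013  0.0021  0.0004]
scene crop origin 177 153 scale 6
top crop origin 175 164 scale 6
```

View pics/a9.png

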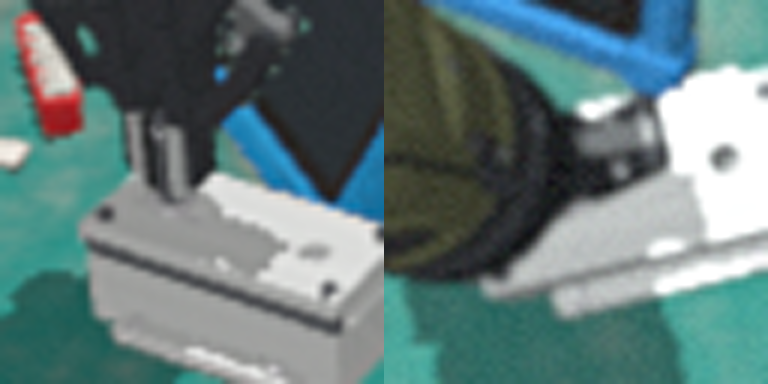

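Call:
{"op": "servo_tool", "data": {"steps": [[0,0,0,0,0,0,180],[0,0,0,0,0,0,110],[0,0,0,0,0,0,110],[0,0,-10,0,0,0,110],[0,0,-20,0,0,0,110],[0,0,-25,0,0,0,110],[0,0,-25,0,0,0,110],[0,0,-20,0,0,0,110],[0,0,0,0,0,0,110]]}}

```text
time_s: 19.5
ee_pos: [486.8, 146.3, 164.6]
eef_rot: [0.001, -0.137, 0.991, 0.001]
force: [0.1, 0.5, -0.1]
finger_gap: 0.567
```

```bash
python3 go.py 497.5 -257.5 165 90
```

```text
19.5 [486.7882 146.3172 164.5653] F [ 0.0645  0.4864 -0.0727] T [0.0488 0.0106 0.0355] gap 0.567
toolx [-0.9624 -0.2716 -0.002 ] tooly [-0.2716  0.9624  0.0009] yaw_y 105.75794744809758 z tilt [0.0017 0.0014]
shift tool [  99.3552 -391.5493   -0.9894] rot [0.0012 0.0019 0.275 ]
```

Call:
{"op": "servo_tool", "data": {"steps": [[0,0,0,0,0,0.137,110],[0,0,0,0,0,0.137,110],[-1,-40,0,0,0,0,110],[-1,-40,0,0,0,0,110],[-1,-40,0,0,0,0,110],[-1,-40,0,0,0,0,110],[-1,-40,0,0,0,0,110],[-1,-40,0,0,0,0,110],[-1,-40,0,0,0,0,110],[-1,-40,0,0,0,0,110],[-1,-40,0,0,0,0,110],[-1,-30,0,0,0,0,110],[0,0,0,0,0,0,110],[0,0,0,0,0,0,110]]}}

```text
time_s: 20.9
ee_pos: [492.8, -256.3, 158.2]
eef_rot: [0.001, 0.003, 1.0, 0.003]
force: [-0.7, -0.4, 0.1]
finger_gap: 0.567
```

```bash
python3 go.py 497 -258.3 125 90
```

```text
20.9 [ 492.8278 -256.3231  158.2237] F [-0.7112 -0.4334  0.1372] T [ 0.0082  0.0393 -0.0247] gap 0.567
toolx [-1.      0.0064 -0.001 ] tooly [0.0064 1.     0.0061] yaw_y 89.6328982020579 z tilt [0.001  0.0061]
shift tool [-4.1517 -2.1538 33.2152] rot [ 0.0061  0.001  -0.0064]
```

Call:
{"op": "servo_tool", "data": {"steps": [[-4,-2,15,0.006,0.001,-0.006,110],[0,0,20,0,0,0,110],[0,0,20,0,0,0,110],[0,0,0,0,0,0,110],[0,0,0,0,0,0,110]]}}

```text
time_s: 21.4
ee_pos: [496.5, -252.5, 101.6]
eef_rot: [-0.001, -0.003, 1.0, 0.001]
force: [0.1, -0.7, 0.3]
finger_gap: 0.565
```

```bash
python3 go.py 497 -258.3 90 90; python3 pic.py d1 "(497,-258,85)"
python3 - <<'E'
import cv2,numpy as np
a=np.load("top_d1.npz")["im"][:,:,::-1];b=np.load("scene_d1.npz")["im"][:,:,::-1]
r=lambda im,x,y:cv2.resize(im[y:y+50,x:x+64],None,fx=6,fy=6,interpolation=cv2.INTER_CUBIC)
cv2.imwrite("pics/d2.png",np.hstack([r(b,186,160),r(a,182,168)]))
E
```

```text
21.4 [ 496.4656 -252.4581  101.648 ] F [ 0.1366 -0.6938  0.342 ] T [ 0.0122 -0.0172 -0.0308] gap 0.565
toolx [-1.     -0.0056  0.0012] tooly [-0.0056  1.      0.0026] yaw_y 90.31870629025755 z tilt [-0.0012  0.0026]
shift tool [-0.5154 -5.8752 11.632 ] rot [ 0.0026 -0.0012  0.0056]
scene crop origin 307 218 scale 6
top crop origin 357 164 scale 6
```

View pics/d1.png

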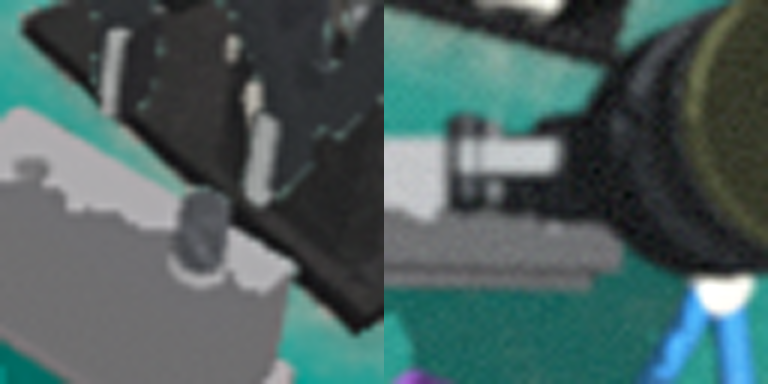

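View pics/d2.png

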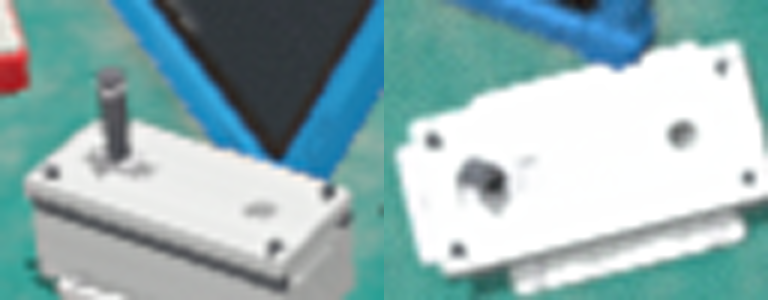

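Call:
{"op": "servo_tool", "data": {"steps": [[-0.5,-5.5,0,0.003,-0.001,0.005,110],[0,0,0,0,0,0,110],[0,0,12,0,0,0,110],[0,0,0,0,0,0,110],[0,0,0,0,0,0,110]]}}

```text
time_s: 22.0
ee_pos: [499.4, -259.7, 92.1]
eef_rot: [0.003, 0.0, 1.0, -0.002]
force: [0.3, 0.2, -0.0]
finger_gap: 0.57
```

```bash
python3 go.py 497 -258.3 61 90; python3 pic.py d3 "(497,-258,85)"
```

```text
22.0 [ 499.3883 -259.7362   92.123 ] F [ 0.2761  0.2163 -0.0284] T [ 0.0105 -0.0111  0.0091] gap 0.57
toolx [-1.      0.     -0.0058] tooly [ 0.      1.     -0.0038] yaw_y 89.99767801894549 z tilt [ 0.0058 -0.0038]
shift tool [ 2.5681  1.5543 31.103 ] rot [-0.0038  0.0058 -0.    ]
scene crop origin 307 218 scale 6
top crop origin 357 164 scale 6
```

View pics/d3.png

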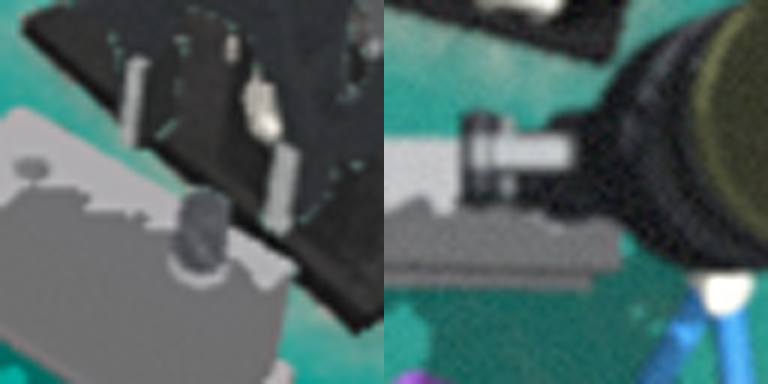

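Call:
{"op": "servo_tool", "data": {"steps": [[2.5,1.5,4,-0.004,0.006,0,110],[0.5,0,10,0,0,0,110],[0,0,0,0,0,0,110],[0,0,0,0,0,0,110]]}}

```text
time_s: 22.5
ee_pos: [495.7, -257.8, 76.6]
eef_rot: [-0.001, -0.0, 1.0, 0.001]
force: [0.4, 0.2, 0.3]
finger_gap: 0.568
```

```bash
python3 go.py 497 -258.3 61 90; python3 pic.py d4 "(497,-258,85)"
```

```text
22.5 [ 495.6557 -257.8349   76.6033] F [0.3994 0.1647 0.3486] T [ 0.0086  0.002  -0.0046] gap 0.568
toolx [-1.     -0.      0.0018] tooly [-0.      1.      0.0011] yaw_y 90.00070821996287 z tilt [-0.0018  0.0011]
shift tool [-1.3721 -0.4825 15.6003] rot [ 0.0011 -0.0018  0.    ]
scene crop origin 307 218 scale 6
top crop origin 357 164 scale 6
```

View pics/d4.png

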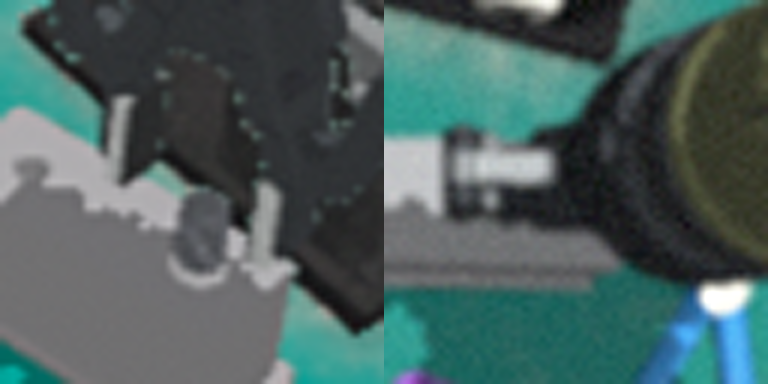

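Call:
{"op": "servo_tool", "data": {"steps": [[-1,0.6,8,0.001,-0.002,0,110],[0.6,0,7,0,0.002,0,110],[0,0,0,0,0,0,110],[0,0,0,0,0,0,110]]}}

```text
time_s: 23.0
ee_pos: [496.3, -257.2, 60.6]
eef_rot: [-0.001, -0.0, 1.0, -0.0]
force: [-0.3, -0.7, -0.0]
finger_gap: 0.571
```

```bash
python3 go.py 497 -257.2 61 90
```

```text
23.0 [ 496.3092 -257.2214   60.5535] F [-0.3452 -0.6522 -0.0135] T [-0.0281 -0.0389  0.0652] gap 0.571
toolx [-1.     -0.0001  0.0013] tooly [-0.0001  1.     -0.0002] yaw_y 90.00714959283037 z tilt [-0.0013 -0.0002]
shift tool [-0.6903  0.0212 -0.4474] rot [-0.0002 -0.0013  0.0001]
```

Call:
{"op": "servo_tool", "data": {"steps": [[-0.7,0,-0.7,0,-0.001,0,110],[0,0,0,0,0,0,200],[0,0,0,0,0,0,255],[0,0,0,0,0,0,255],[0,0,0,0,0,0,255],[0,0,0,0,0,0,255]]}}

```text
time_s: 23.6
ee_pos: [497.5, -258.4, 62.0]
eef_rot: [0.0, 0.0, 1.0, -0.001]
force: [0.5, -1.4, -0.4]
finger_gap: 0.163
```

```bash
python3 go.py 497 -257.2 160 90
```

```text
23.6 [ 497.5041 -258.3713   62.0035] F [ 0.4762 -1.3834 -0.3621] T [-0.1011  0.014  -0.0362] gap 0.163
toolx [-1.      0.0004 -0.0007] tooly [ 0.0004  1.     -0.0025] yaw_y 89.97844122304538 z tilt [ 0.0007 -0.0025]
shift tool [  0.4387   0.9257 -97.9994] rot [-0.0025  0.0007 -0.0004]
```

Call:
{"op": "servo_tool", "data": {"steps": [[0,0,-10,0,0,0,255],[0,0,-20,0,0,0,255],[0,0,-25,0,0,0,255],[0,0,-25,0,0,0,255],[0,0,-20,0,0,0,255],[0,0,0,0,0,0,255]]}}

```text
time_s: 24.2
ee_pos: [497.5, -257.1, 167.3]
eef_rot: [0.001, 0.0, 1.0, 0.0]
force: [-0.0, -0.2, -0.8]
finger_gap: 0.165
```

Call:
{"op": "servo_tool", "data": {"steps": [[-1,25,0,0,0,0,255],[-2,40,0,0,0,0,255],[-2,40,0,0,0,0,255],[-2,40,0,0,0,0,255],[-2,40,0,0,0,0,255],[-2,40,0,0,0,0,255],[-2,40,0,0,0,0,255],[-2,40,0,0,0,0,255],[-2,20,0,0,0,0,255],[0,0,0,0,0,-0.137,255],[0,0,0,0,0,-0.137,255],[0,0,0,0,0,0,255],[0,0,0,0,0,0,255]]}}

```text
time_s: 25.5
ee_pos: [508.4, 83.7, 158.4]
eef_rot: [-0.006, -0.14, 0.99, 0.004]
force: [0.0, 0.6, -1.2]
finger_gap: 0.165
```

```bash
python3 go.py 505.8 77.9 120 105.7
```

```text
25.5 [508.3559  83.7017 158.3804] F [ 0.0407  0.6225 -1.2294] T [-0.0748 -0.0483  0.0103] gap 0.165
toolx [-0.9607 -0.2774  0.0101] tooly [-0.2773  0.9607  0.0093] yaw_y 106.10277178657118 z tilt [-0.0123  0.0061]
shift tool [ 3.6771 -5.2223 38.3726] rot [ 0.0093 -0.0101  0.0071]
```

Call:
{"op": "servo_tool", "data": {"steps": [[3.7,-5.2,12,0.009,-0.01,0.007,255],[0,0,15,0,0,0,255],[0,0,15,0,0,0,255],[0,0,0,0,0,0,255],[0,0,0,0,0,0,255]]}}

```text
time_s: 26.0
ee_pos: [505.2, 76.3, 114.6]
eef_rot: [-0.001, -0.13, 0.992, 0.0]
force: [0.5, 0.6, -0.7]
finger_gap: 0.161
```

```bash
python3 go.py 505.8 77.9 105 105.7
```

```text
26.0 [505.163   76.2564 114.5621] F [ 0.5196  0.6129 -0.7393] T [-0.0438 -0.0749 -0.0062] gap 0.161
toolx [-0.9664 -0.257   0.0009] tooly [-0.257   0.9664  0.0009] yaw_y 104.89362778244588 z tilt [-0.0011  0.0006]
shift tool [-1.0471  1.4159  9.5624] rot [ 0.0009 -0.0009 -0.0141]
```

Call:
{"op": "servo_tool", "data": {"steps": [[-1,1.4,5,0.001,-0.001,-0.014,255],[0,0,4,0,0,0,255],[0,0,0,0,0,0,255],[0,0,0,0,0,0,255]]}}

```text
time_s: 26.4
ee_pos: [507.2, 78.0, 106.5]
eef_rot: [0.001, -0.136, 0.991, 0.0]
force: [0.7, -0.4, -1.3]
finger_gap: 0.16
```

```bash
python3 go.py 505.8 77.9 95 105.7; python3 pic.py e1 "(500,90,60)"
python3 - <<'E'
from h import *
s=get_state()["ee_pos"]
im=np.load("scene_e1.npz")["im"][:,:,::-1]
im0=np.load("scene_d1.npz")["im"][:,:,::-1]
r=lambda i:cv2.resize(i[168:208,205:245],None,fx=10,fy=10,interpolation=cv2.INTER_NEAREST)
cv2.imwrite("pics/e1z.png",np.hstack([r(im),r(im0)]))
print("tip",proj("scene",(s[0],s[1],s[2]-42)),"hole",proj("scene",(505.8,77.9,50)),"seat",proj("scene",(s[0],s[1],s[2]-6)))
E
```

```text
26.4 [507.1662  77.9732 106.5457] F [ 0.7386 -0.3643 -1.2698] T [-0.0078 -0.0566  0.0069] gap 0.16
toolx [-0.963  -0.2694 -0.003 ] tooly [-0.2694  0.963  -0.0003] yaw_y 105.63120824911361 z tilt [0.0029 0.0005]
shift tool [ 1.3696  0.3012 11.5416] rot [-0.0003  0.003  -0.0012]
scene crop origin 191 157 scale 6
top crop origin 193 159 scale 6
tip (np.float64(228.66274202144726), np.float64(188.93599107097975)) hole (np.float64(228.55012547317463), np.float64(193.922820272663)) seat (np.float64(227.99436576206008), np.float64(176.83325320646793))
```

View pics/e1z.png

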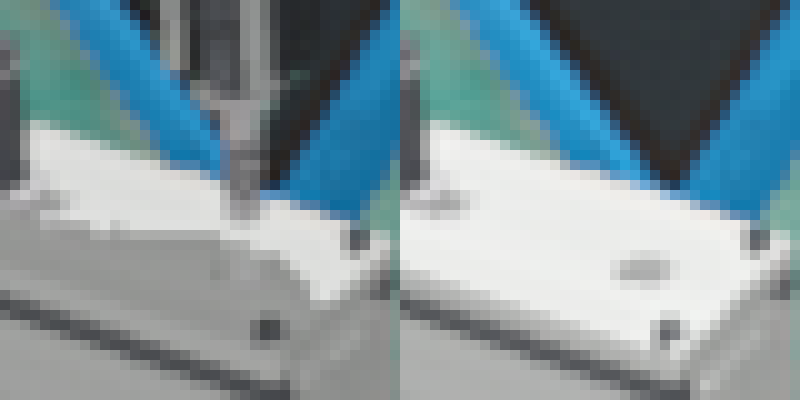

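Call:
{"op": "servo_tool", "data": {"steps": [[1.3,0.2,3,0,0.003,-0.001,255],[0,0,2,0,0,0,255],[0,0,0,0,0,0,255]]}}

```text
time_s: 26.8
ee_pos: [506.0, 77.9, 101.6]
eef_rot: [0.0, -0.137, 0.991, -0.0]
force: [-0.3, 0.5, -0.4]
finger_gap: 0.159
```

```bash
python3 go.py 505.8 77.8 95 105.7
```

```text
26.8 [506.0194  77.9051 101.5773] F [-0.2778  0.4645 -0.3801] T [ 0.0256  0.0278 -0.0079] gap 0.159
toolx [-0.9627 -0.2706 -0.0005] tooly [-0.2706  0.9627 -0.0004] yaw_y 105.70049229623721 z tilt [ 0.0006 -0.0003]
shift tool [ 0.243  -0.039   6.5772] rot [-0.0004  0.0005  0.    ]
```

Contact with the cover would show at TCP z ≈ 92.

Call:
{"op": "servo_tool", "data": {"steps": [[0.2,0,2.5,0,0,0,255],[0,0,2.5,0,0,0,255],[0,0,0,0,0,0,255]]}}

```text
time_s: 27.1
ee_pos: [505.7, 77.8, 96.0]
eef_rot: [0.0, -0.137, 0.991, -0.0]
force: [-1.1, 0.2, -0.4]
finger_gap: 0.163
```

```bash
python3 go.py 505.8 77.8 95 105.7
```

```text
27.1 [505.7239  77.8131  96.0343] F [-1.1432  0.1814 -0.4112] T [-0.0146  0.0016  0.0014] gap 0.163
toolx [-0.9627 -0.2705 -0.0003] tooly [-0.2705  0.9627 -0.0004] yaw_y 105.69614122622265 z tilt [ 0.0004 -0.0003]
shift tool [-0.0694 -0.0328  1.0343] rot [-0.0004  0.0003 -0.0001]
```

Call:
{"op": "servo_tool", "data": {"steps": [[0,0,2,0,0,0,255],[0,0,0,0,0,0,255]]}}

```text
time_s: 27.3
ee_pos: [505.6, 77.8, 93.8]
eef_rot: [0.0, -0.137, 0.991, -0.0]
force: [-0.2, -0.7, 0.1]
finger_gap: 0.165
```

Call:
{"op": "servo_tool", "data": {"steps": [[0,0,1.5,0,0,0,255],[0,0,0,0,0,0,255]]}}

```text
time_s: 27.5
ee_pos: [505.7, 77.8, 92.2]
eef_rot: [0.0, -0.137, 0.991, -0.0]
force: [0.1, 0.1, -0.9]
finger_gap: 0.164
```

Call:
{"op": "servo_tool", "data": {"steps": [[0,0,1.5,0,0,0,255],[0,0,0,0,0,0,255]]}}

```text
time_s: 27.7
ee_pos: [505.8, 77.8, 90.6]
eef_rot: [0.0, -0.137, 0.991, -0.0]
force: [-1.4, 0.3, 0.2]
finger_gap: 0.159
```

```bash
python3 go.py 505.8 77.8 85 105.7
```

```text
27.7 [505.7559  77.8323  90.5759] F [-1.3957  0.3437  0.1863] T [-0.0018 -0.0257 -0.0402] gap 0.159
toolx [-0.9627 -0.2705 -0.0003] tooly [-0.2705  0.9627 -0.0004] yaw_y 105.69634016358152 z tilt [ 0.0004 -0.0003]
shift tool [-0.032  -0.0409  5.5759] rot [-0.0004  0.0003 -0.0001]
```

Call:
{"op": "servo_tool", "data": {"steps": [[0,0,1.5,0,0,0,255],[0,0,0,0,0,0,255]]}}

```text
time_s: 27.9
ee_pos: [505.8, 77.8, 89.0]
eef_rot: [0.0, -0.137, 0.991, -0.0]
force: [-0.2, 0.1, -1.3]
finger_gap: 0.166
```

Call:
{"op": "servo_tool", "data": {"steps": [[0,0,1.5,0,0,0,255],[0,0,0,0,0,0,255]]}}

```text
time_s: 28.1
ee_pos: [505.8, 77.8, 87.4]
eef_rot: [0.0, -0.137, 0.991, -0.0]
force: [-1.0, -1.1, -0.7]
finger_gap: 0.163
```

Call:
{"op": "servo_tool", "data": {"steps": [[0,0,1.5,0,0,0,255],[0,0,0,0,0,0,255]]}}

```text
time_s: 28.3
ee_pos: [505.8, 77.8, 85.7]
eef_rot: [0.0, -0.137, 0.991, -0.0]
force: [-1.7, -0.1, -1.0]
finger_gap: 0.161
```

Call:
{"op": "servo_tool", "data": {"steps": [[0,0,1.5,0,0,0,255],[0,0,0,0,0,0,255]]}}

```text
time_s: 28.5
ee_pos: [505.9, 77.8, 84.1]
eef_rot: [0.0, -0.137, 0.991, -0.0]
force: [-0.5, 0.5, -0.4]
finger_gap: 0.164
```

```bash
python3 go.py 505.8 77.8 80 105.7
```

```text
28.5 [505.8533  77.8429  84.1048] F [-0.4644  0.4652 -0.3663] T [-0.0069 -0.0148 -0.0327] gap 0.164
toolx [-0.9627 -0.2705 -0.0005] tooly [-0.2705  0.9627 -0.0004] yaw_y 105.6964763693522 z tilt [ 0.0006 -0.0003]
shift tool [ 0.0648 -0.0252  4.1048] rot [-0.0004  0.0005 -0.0001]
```

Call:
{"op": "servo_tool", "data": {"steps": [[0,0,1.2,0,0,0,255],[0,0,0,0,0,0,255]]}}

```text
time_s: 28.7
ee_pos: [505.8, 77.8, 82.8]
eef_rot: [0.0, -0.137, 0.991, -0.0]
force: [0.2, 0.3, -1.4]
finger_gap: 0.161
```

Call:
{"op": "servo_tool", "data": {"steps": [[0,0,1.2,0,0,0,255],[0,0,0,0,0,0,255]]}}

```text
time_s: 28.9
ee_pos: [505.8, 77.8, 81.5]
eef_rot: [0.0, -0.137, 0.991, -0.0]
force: [-0.1, 0.3, -1.3]
finger_gap: 0.163
```

Call:
{"op": "servo_tool", "data": {"steps": [[0,0,1.2,0,0,0,255],[0,0,0,0,0,0,255]]}}

```text
time_s: 29.1
ee_pos: [505.9, 77.8, 80.2]
eef_rot: [0.0, -0.137, 0.991, -0.0]
force: [0.1, 0.0, -0.8]
finger_gap: 0.163
```

Call:
{"op": "servo_tool", "data": {"steps": [[0,0,1.2,0,0,0,255],[0,0,0,0,0,0,255]]}}

```text
time_s: 29.3
ee_pos: [505.9, 77.8, 78.9]
eef_rot: [0.0, -0.137, 0.991, -0.0]
force: [0.2, 0.1, -1.1]
finger_gap: 0.163
```

```bash
python3 go.py 505.8 77.8 75 105.7
```

```text
29.3 [505.8798  77.8478  78.8933] F [ 0.1741  0.1182 -1.1363] T [0.0079 0.0357 0.0648] gap 0.163
toolx [-0.9627 -0.2706 -0.0005] tooly [-0.2706  0.9627 -0.0004] yaw_y 105.69932814927506 z tilt [ 0.0006 -0.0003]
shift tool [ 0.0918 -0.0228  3.8932] rot [-0.0004  0.0005 -0.    ]
```

Call:
{"op": "servo_tool", "data": {"steps": [[0,0,1.2,0,0,0,255],[0,0,0,0,0,0,255]]}}

```text
time_s: 29.5
ee_pos: [505.9, 77.8, 77.6]
eef_rot: [0.0, -0.137, 0.991, -0.0]
force: [0.3, 0.3, -0.7]
finger_gap: 0.166
```

Call:
{"op": "servo_tool", "data": {"steps": [[0,0,1.2,0,0,0,255],[0,0,0,0,0,0,255]]}}

```text
time_s: 29.7
ee_pos: [505.9, 77.8, 76.3]
eef_rot: [0.0, -0.137, 0.991, -0.0]
force: [0.5, 0.3, -1.0]
finger_gap: 0.162
```

Call:
{"op": "servo_tool", "data": {"steps": [[0,0,1.2,0,0,0,255],[0,0,0,0,0,0,255]]}}

```text
time_s: 29.9
ee_pos: [505.9, 77.8, 75.0]
eef_rot: [0.0, -0.137, 0.991, -0.0]
force: [-0.0, 0.9, -1.2]
finger_gap: 0.161
```

Call:
{"op": "servo_tool", "data": {"steps": [[0,0,1.5,0,0,0,255],[0,0,0,0,0,0,255]]}}

```text
time_s: 30.1
ee_pos: [505.9, 77.8, 73.3]
eef_rot: [0.0, -0.137, 0.991, -0.0]
force: [0.0, 0.4, -1.4]
finger_gap: 0.159
```

```bash
python3 go.py 505.8 77.8 70 105.7
```

```text
30.1 [505.9162  77.8245  73.3343] F [ 0.0185  0.412  -1.4259] T [ 0.0189 -0.0078  0.0355] gap 0.159
toolx [-0.9627 -0.2705 -0.0006] tooly [-0.2705  0.9627 -0.0005] yaw_y 105.69502419470177 z tilt [ 0.0007 -0.0003]
shift tool [0.1203 0.0094 3.3342] rot [-0.0005  0.0005 -0.0001]
```

In the base bore (tip ≈ 31 mm, bore starts at 34). On to home at TCP z ≈ 56.

Call:
{"op": "servo_tool", "data": {"steps": [[0.1,0,2,0,0,0,255],[0,0,0,0,0,0,255],[0,0,2,0,0,0,255],[0,0,0,0,0,0,255]]}}

```text
time_s: 30.5
ee_pos: [505.8, 77.8, 68.9]
eef_rot: [0.0, -0.137, 0.991, -0.0]
force: [0.5, 0.2, -1.4]
finger_gap: 0.158
```

Call:
{"op": "servo_tool", "data": {"steps": [[0,0,2,0,0,0,255],[0,0,0,0,0,0,255],[0,0,2,0,0,0,255],[0,0,0,0,0,0,255]]}}

```text
time_s: 30.9
ee_pos: [505.8, 77.8, 64.6]
eef_rot: [0.0, -0.137, 0.991, -0.0]
force: [0.1, 0.0, -1.2]
finger_gap: 0.163
```

Call:
{"op": "servo_tool", "data": {"steps": [[0,0,2,0,0,0,255],[0,0,0,0,0,0,255],[0,0,1.5,0,0,0,255],[0,0,0,0,0,0,255]]}}

```text
time_s: 31.3
ee_pos: [505.8, 77.8, 60.7]
eef_rot: [0.0, -0.137, 0.991, -0.0]
force: [-1.3, -0.2, -0.7]
finger_gap: 0.162
```

```bash
python3 go.py 505.8 77.8 56 105.7
```

```text
31.3 [505.7837  77.7854  60.7307] F [-1.2665 -0.1957 -0.6749] T [-0.0324  0.001   0.0397] gap 0.162
toolx [-0.9627 -0.2705 -0.0004] tooly [-0.2705  0.9627 -0.0004] yaw_y 105.69345147782283 z tilt [ 0.0006 -0.0003]
shift tool [-0.0175  0.0118  4.7307] rot [-0.0004  0.0004 -0.0001]
```

Call:
{"op": "servo_tool", "data": {"steps": [[0,0,1.5,0,0,0,255],[0,0,0,0,0,0,255],[0,0,1.2,0,0,0,255],[0,0,0,0,0,0,255]]}}

```text
time_s: 31.7
ee_pos: [505.8, 77.8, 57.8]
eef_rot: [0.0, -0.137, 0.991, -0.0]
force: [-0.5, 0.1, -0.7]
finger_gap: 0.161
```

Call:
{"op": "servo_tool", "data": {"steps": [[0,0,1,0,0,0,255],[0,0,0,0,0,0,255]]}}

```text
time_s: 31.9
ee_pos: [505.9, 77.8, 56.8]
eef_rot: [0.0, -0.137, 0.991, -0.0]
force: [-0.6, -0.5, -1.1]
finger_gap: 0.163
```

Call:
{"op": "servo_tool", "data": {"steps": [[0,0,1,0,0,0,255],[0,0,0,0,0,0,255]]}}

```text
time_s: 32.1
ee_pos: [506.1, 77.8, 55.9]
eef_rot: [0.001, -0.137, 0.991, -0.0]
force: [-0.7, 0.4, -0.6]
finger_gap: 0.164
```

Call:
{"op": "servo_tool", "data": {"steps": [[0,0,1,0,0,0,255],[0,0,0,0,0,0,255]]}}

```text
time_s: 32.3
ee_pos: [506.2, 77.8, 56.0]
eef_rot: [0.001, -0.137, 0.991, -0.0]
force: [0.1, 0.2, -0.7]
finger_gap: 0.164
```

```bash
python3 go.py 505.8 77.8 56 105.7
```

```text
32.3 [506.1929  77.8171  56.048 ] F [ 0.1393  0.1552 -0.6776] T [ 0.008  -0.0091 -0.0072] gap 0.164
toolx [-0.9627 -0.2705 -0.0018] tooly [-0.2705  0.9627 -0.0007] yaw_y 105.69373123297551 z tilt [ 0.0019 -0.0002]
shift tool [0.383  0.0898 0.0473] rot [-0.0007  0.0018 -0.0001]
```

Seated at the expected height (56.0). Release and withdraw.

Call:
{"op": "servo_tool", "data": {"steps": [[0,0,0,0,0,0,255],[0,0,0,0,0,0,180],[0,0,0,0,0,0,130],[0,0,0,0,0,0,130],[0,0,-8,0,0,0,130],[0,0,-15,0,0,0,130],[0,0,-25,0,0,0,130],[0,0,-25,0,0,0,130],[0,0,-25,0,0,0,130],[0,0,-25,0,0,0,130],[40,0,0,0,0,0,130],[40,0,0,0,0,0,130],[40,0,0,0,0,0,130],[0,0,0,0,0,0,130],[0,0,0,0,0,0,130]]}}

```text
time_s: 33.8
ee_pos: [388.8, 44.8, 188.6]
eef_rot: [0.004, -0.137, 0.991, -0.0]
force: [0.1, -0.5, 0.6]
finger_gap: 0.491
```

```bash
python3 st.py; python3 pic.py f1 "(496,112,60)"
python3 - <<'E'
from h import *
np.set_printoptions(precision=1,suppress=True)
P=pc("top",np.load("top_f1.npz")["d"])
for nm,X,zt in(("pin",(486.8,145.4,95),95),("bolt",(505.9,77.8,79),79)):
    u,v=map(int,np.round(proj("top",X)));q=P[v-6:v+7,u-6:u+7].reshape(-1,3);m=q[:,2]>zt-5
    print(nm,m.sum(),q[m].mean(0) if m.any() else None, q[:,2].max())
E
```

```text
33.8 [388.7624  44.7673 188.6398] F [ 0.0921 -0.534   0.6117] T [0.0014 0.0089 0.0358] gap 0.491
toolx [-0.9626 -0.2708 -0.0086] tooly [-0.2708  0.9626 -0.0018] yaw_y 105.7127624377424 z tilt [0.0087 0.0006]
scene crop origin 184 154 scale 6
top crop origin 183 161 scale 6
pin 28 [482.6 141.2 123.3] 895.6275806741443
bolt 48 [503.8  80.   78.4] 83.27782835122133
```

View pics/f1.png

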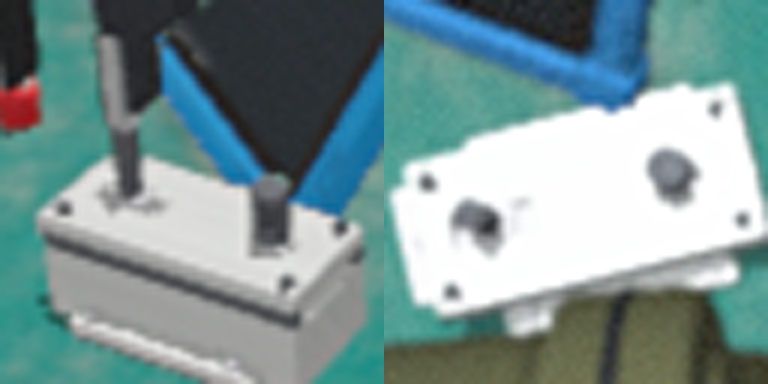

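Run:
```python
from h import *
np.set_printoptions(precision=1,suppress=True)
f=np.load("top_f1.npz");P=pc("top",f["d"]);P0=pc("top",np.load("top0.npz")["d"])
u,v=map(int,np.round(proj("top",(486.8,145.4,95))));q=P[v-6:v+7,u-6:u+7].reshape(-1,3);m=(q[:,2]>90)&(q[:,2]<105);print("pin top",m.sum(),np.median(q[m],0))
for nm,u,v in(("weight",281,182),("vial",234,149),("term",290,161)):
    r=[]
    for A in(P0,P):
        q=A[v-9:v+10,u-14:u+15].reshape(-1,3);m=(q[:,2]>8)&(q[:,2]<60);r.append(np.median(q[m],0) if m.sum()>3 else None)
    print(nm,r)
print(get_state()["qvel"].round(3))
ctrl.job_done()
```

```text
pin top 27 [483.9 147.4  94.6]
weight [array([528.9, -30. ,  15.7]), array([529. , -30. ,  16.8])]
vial [array([597.1,  76.7,  49.2]), array([597.4,  76.7,  49.6])]
term [array([577.9, -48.6,  16.1]), array([578.2, -48.6,  15.8])]
[ 0.  0.  0. -0.  0.  0.]
the job is handed in; nothing more can be done
```

The drift pin is fully home in the slot and the knurled bolt is fully home in the round hole. Both are released, and I handed the job in at about 34 s. The hand-in reports no verdict.

**Pin:** I felt the bar hole on the −y side through the slot and drew the bar about 11 mm with roughly 6 N of sideways force. I then centred the pin and pushed it down in small steps. It stopped at TCP z 59.2, the height expected for a flat flange.

**Bolt:** With the pin left in, the bolt went in freely and stopped at TCP z 56.0, also the expected height. The wrist force shown at the end of each move never passed about 7 N during either job.

**Last checks:**
- **Seating:** The top camera's depth put the pin top at 94.6 mm (95 expected) and the bolt top at 78.4 mm (79 expected). Both looked upright in both pictures.
- **Loose objects:** The weight, vial and terminal block had moved less than 0.5 mm horizontally.
- **Arm:** It was at rest and clear of everything.

**What disagreed:** The top camera places things about 2–3 mm away from where the arm found them, in x and y. The scene camera matched the arm within about 0.5 mm at the block, so I worked from the scene camera and the arm's contacts. The wrist force also showed almost no rise when the flanges seated, so I judged seating by the height at which each one stopped.

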